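# Change over the gauging V-block and rack the spindles

### The arm

A 7-joint arm with a two-finger parallel gripper is mounted at the origin on the work surface. World frame = base frame: x ahead of the robot, y to its left, z up, the work surface at z = 0. Lengths are in m, angles in rad, forces in N, time in s.
With the tool pointing down it reaches from about 0.4 to 0.875 m from the base axis. Payload 19.3 kg.
Tool frame: the origin (TCP) lies at the very end of the fingers, on their centre line; the grasp point (between the pads) lies 19 mm behind it; z points along the fingers, y is the line along which they close (so a half turn about z gives the same grasp; the last joint's range is limited). The gripper opens to 85 mm and grips with 20 to 120 N. Pads are 22 mm wide; open, the fingers measure 114 mm over their backs; the gripper's body (76 mm by 85 mm) begins 54 mm behind the grasp point. The pads swing forward as they close: fully open they stand 13 mm farther back than shut.
Start: joints at [1.178, 0.521, -0.036, 1.599, 0.021, 1.021, -0.113], TCP at [0.198, -0.593, 0.203] pointing down, gripper open.
Joint ranges: [-2.91, 2.91], [-0.3, 2.13], [-1.5, 1.42], [0.17, 2.43], [-1.26, 4.41], [0.16, 1.93], [-2.52, 2.52]. Speed limits (rad/s): [1.89, 1.89, 2.39, 2.39, 3.01, 3.01, 3.01].

### API

Orientations are given as [roll, pitch, yaw] about the fixed x, y, z axes, in that order (R = Rz(yaw) Ry(pitch) Rx(roll)).
In Python, from workcell import bot gives the robot as it stands.
- The arm moves only by the tool servo_tool, never from a script. Its argument "plan" is a list of rows, each a list of 7 numbers: the finger opening in cm, from 0 to 8.54, then the shift along the tool's x, y, z in cm, then the turn, a rotation vector about the tool's x, y, z in degrees. In form: [[fingers, x, y, z, wx, wy, wz], ...]. A call has 1 to 10 rows; each row is the pose to reach, as a shift and turn from the pose commanded when the call began, along the tool's axes at that moment; what a row does not reach only later rows make up. A row lasts 1/10 s, in which the tool goes at most 50 mm and 8.59 degrees, less where a joint would pass 70% of its speed; a pose out of reach is approached as far as the arm can. A call with a gripper value outside its range is refused whole. The fingers move at their own pace and stop on an object; "force" is the grip in N (left out, the last holds). Time passes only in rows, so rows that repeat a pose let the fingers close. It gives the time, the measured TCP pose, the force, the opening and the grip force at its end, in the units of the state.
- bot.observe(): the state, without advancing time (a new reading comes with each control period).
- bot.grab_frame(name): name is "side" or "top" or "wrist"; returns a dict with "frame" (384x512x3 uint8, blue, green, red), "mtx" (3x3 intrinsics, pixels), "R" (3x3) and "t" (3): a world point X has camera coordinates R X + t; the wrist camera has in their place "T_tool_cam" (4x4, takes a point from camera to tool coordinates, whose origin is the TCP and whose axes are the flange's). Camera axes: x right, y down, z forward; pixel columns grow to the right and rows downward; lengths in m; the calibration is good to about 2 mm. A picture is of the moment at which its call begins: read the wrist's pose just before it. There is no depth.
- bot.job_done(): hands the job in; it is judged then, once.
The state is a dict: "clock": time; "qpos": joint angles; "qd": joint speeds; "joint_efforts": joint torques, N m; "position": TCP position; "tool_rot": TCP orientation; "force": force on the tool from outside, world axes, zero at the start; "moment": the same for the moment, N m; "grip_width": finger opening in m; "finger_force": force on a finger pad.
Only numpy, scipy, OpenCV 4.12 (cv2) and the standard library are available. Lean on these libraries where they do the work, as an engineer would, in place of code of your own. Each camera call takes 0.05 s, during which the arm holds its last target. There are 200 camera calls.

### The job

Change over the gauging bench: swing the V-block's clamp strap well aside, take out the spindle lying there, lay the one thick shaft in the V-block in its place, centred with its collar between the two cradles, and only then swing the strap fully back over it. Lay the spindle you took out and every other spindle on the bench crosswise in the V-rack, one to a groove, each resting in both rails with its collar between them; any groove will do. Leave the bottle, the pot and the spanner where they are.

Things in the scene. Friction and masses are not known exactly. Their poses are not given: they have to be found in the camera images.
- spindle_a: aluminium spindle: round bar 24 mm in diameter, 140 mm long, with a square collar (30 x 30 mm across, 28 mm along the bar) at its middle, which is the place to grip it and keeps it from rolling on the bench; about 0.25 kg. Origin: centre of the bar and collar; x axis along the bar; the collar's flat faces look along y and z. Starts lying on the bench (origin 15 mm above it); may be absent
- spindle_b: aluminium spindle: round bar 24 mm in diameter, 140 mm long, with a square collar (30 x 30 mm across, 28 mm along the bar) at its middle, which is the place to grip it and keeps it from rolling on the bench; about 0.25 kg. Origin: centre of the bar and collar; x axis along the bar; the collar's flat faces look along y and z. Starts lying on the bench (origin 15 mm above it); may be absent
- spindle_c: aluminium spindle: round bar 24 mm in diameter, 140 mm long, with a square collar (30 x 30 mm across, 28 mm along the bar) at its middle, which is the place to grip it and keeps it from rolling on the bench; about 0.25 kg. Origin: centre of the bar and collar; x axis along the bar; the collar's flat faces look along y and z. Starts lying on the bench (origin 15 mm above it); may be absent
- spindle_d: aluminium spindle: round bar 24 mm in diameter, 140 mm long, with a square collar (30 x 30 mm across, 28 mm along the bar) at its middle, which is the place to grip it and keeps it from rolling on the bench; about 0.25 kg. Origin: centre of the bar and collar; x axis along the bar; the collar's flat faces look along y and z. Starts lying on the bench (origin 15 mm above it); may be absent
- spindle_e: aluminium spindle: round bar 24 mm in diameter, 140 mm long, with a square collar (30 x 30 mm across, 28 mm along the bar) at its middle, which is the place to grip it and keeps it from rolling on the bench; about 0.25 kg. Origin: centre of the bar and collar; x axis along the bar; the collar's flat faces look along y and z. The one that starts in the V-block, under the strap (origin 57 mm above the bench, a flat of its collar upward); always present
- thick_shaft: the one thick aluminium shaft: round bar 36 mm in diameter, 150 mm long, with a square collar (44 x 44 mm across, 28 mm along the bar) at its middle; about 0.5 kg. Origin: centre of the bar and collar; x axis along the bar. Starts lying on the bench (origin 22 mm above it)
- rack: fixed V-rack: two steel saw-tooth rails, 336 mm long, standing on a grey base plate 12 mm thick; five 90-degree V-grooves 56 mm apart, groove bottoms 40 mm and tooth tips 68 mm above the bench. Origin: centre of its underside; y axis along the rails; the rails (14 mm thick) stand at x = -45 and +45 mm, so a bar laid along x bridges both with its collar between them
- groove0 (a point): groove 0 of the V-rack: the point, midway between the two rails and 57 mm above the bench, where the centre of a spindle lies when it is cradled in this groove; x axis along the cradled bar, z up, y along the rails
- groove1 (a point): groove 1 of the V-rack: the point, midway between the two rails and 57 mm above the bench, where the centre of a spindle lies when it is cradled in this groove; x axis along the cradled bar, z up, y along the rails
- groove2 (a point): groove 2 of the V-rack: the point, midway between the two rails and 57 mm above the bench, where the centre of a spindle lies when it is cradled in this groove; x axis along the cradled bar, z up, y along the rails
- groove3 (a point): groove 3 of the V-rack: the point, midway between the two rails and 57 mm above the bench, where the centre of a spindle lies when it is cradled in this groove; x axis along the cradled bar, z up, y along the rails
- groove4 (a point): groove 4 of the V-rack: the point, midway between the two rails and 57 mm above the bench, where the centre of a spindle lies when it is cradled in this groove; x axis along the cradled bar, z up, y along the rails
- vblock: fixed V-block: two steel cradles (16 mm thick, at x = -50 and +50 mm) on a grey base plate 130 x 150 mm, each with one 90-degree V, bottom 40 mm and tips 74 mm above the bench. Origin: centre of its underside; x axis along a bar lying in it
- vblock_seat (a point): the point midway between the V-block's cradles, 65.5 mm above the bench, where the centre of the thick shaft lies when seated; x axis along the shaft, z up
- strap (a joint): the V-block's dark steel clamp strap (22 mm wide, 8 mm thick), which swings level about an upright bolt over the cradle at x = +50 mm: 0 = straight across the shaft (end stop), growing counter-clockwise seen from above to 1.6 rad (end stop) as it swings off the end of the V-block, pointing along its +x at 1.57; it stays where it is left (about 1.2 N at the knob moves it). Its underside is 87.5 mm above the bench, 4 mm clear of the seated thick shaft
- strap_knob (a point): middle of the upright round black knob on the strap (16 mm in diameter, 36 mm high, its top 131.5 mm and the strap's upper face 95.5 mm above the bench); this point is 113.5 mm above the bench and 100 mm from the pivot
- strap_pivot (a point): on the strap's pivot axis (vertical), 87.5 mm above the bench; axes as the V-block's: with the strap at 0 the knob lies 100 mm from here along -y
- bottle: bystander: white plastic bottle, 56 mm in diameter, 130 mm tall, standing; origin at the centre of its underside
- tub: bystander: white plastic pot, 90 mm across, 70 mm tall, standing; origin at the centre of its underside
- spanner: bystander: steel spanner lying on the bench beyond the rack; origin under its middle
Mind the look-alikes: they are no part of the job. What is shaped like the vblock but yellow is not meant. Leave any black look-alike of the spindle_a alone.

How it is judged:
On the way, in this order (a step that is already met when the one before it is completed fails the run):
1. the strap is swung well aside (over 1.1 rad) (value of joint strap above 1.1 rad), for 0.2 s.
2. the thick shaft lies in the V-block with the strap still aside (over 0.9 rad) (x of thick_shaft in the frame of vblock_seat between -0.025 and 0.025 m and y of thick_shaft in the frame of vblock_seat between -0.006 and 0.006 m and z of thick_shaft in the frame of vblock_seat between -0.006 and 0.006 m and angle between the x axis of thick_shaft and the x axis of vblock_seat, either way round below 0.1 rad and value of joint strap above 0.9 rad), for 0.2 s.
3. the strap is swung back over the thick shaft (under 0.15 rad) (x of thick_shaft in the frame of vblock_seat between -0.025 and 0.025 m and y of thick_shaft in the frame of vblock_seat between -0.006 and 0.006 m and z of thick_shaft in the frame of vblock_seat between -0.006 and 0.006 m and angle between the x axis of thick_shaft and the x axis of vblock_seat, either way round below 0.1 rad and value of joint strap below 0.15 rad), for 0.2 s.
At the end, for the whole second after the job is handed in: the thick shaft is seated in the V-block (within 6 mm of the seat sideways and in height, 25 mm along the groove, 0.1 rad in direction) with the strap over it (under 0.15 rad), every spindle present is cradled in a groove of the V-rack (same tolerances), and all are at rest (under 0.03 m/s) (all of step 3 and linear speed of each of thick_shaft, spindle_a, spindle_b, spindle_c, spindle_d, spindle_e below 0.03 m/s and ((x of spindle_a in the frame of groove0 between -0.025 and 0.025 m and y of spindle_a in the frame of groove0 between -0.006 and 0.006 m and z of spindle_a in the frame of groove0 between -0.006 and 0.006 m and angle between the x axis of spindle_a and the x axis of groove0, either way round below 0.1 rad) or (x of spindle_a in the frame of groove1 between -0.025 and 0.025 m and y of spindle_a in the frame of groove1 between -0.006 and 0.006 m and z of spindle_a in the frame of groove1 between -0.006 and 0.006 m and angle between the x axis of spindle_a and the x axis of groove1, either way round below 0.1 rad) or (x of spindle_a in the frame of groove2 between -0.025 and 0.025 m and y of spindle_a in the frame of groove2 between -0.006 and 0.006 m and z of spindle_a in the frame of groove2 between -0.006 and 0.006 m and angle between the x axis of spindle_a and the x axis of groove2, either way round below 0.1 rad) or (x of spindle_a in the frame of groove3 between -0.025 and 0.025 m and y of spindle_a in the frame of groove3 between -0.006 and 0.006 m and z of spindle_a in the frame of groove3 between -0.006 and 0.006 m and angle between the x axis of spindle_a and the x axis of groove3, either way round below 0.1 rad) or (x of spindle_a in the frame of groove4 between -0.025 and 0.025 m and y of spindle_a in the frame of groove4 between -0.006 and 0.006 m and z of spindle_a in the frame of groove4 between -0.006 and 0.006 m and angle between the x axis of spindle_a and the x axis of groove4, either way round below 0.1 rad)) and ((x of spindle_b in the frame of groove0 between -0.025 and 0.025 m and y of spindle_b in the frame of groove0 between -0.006 and 0.006 m and z of spindle_b in the frame of groove0 between -0.006 and 0.006 m and angle between the x axis of spindle_b and the x axis of groove0, either way round below 0.1 rad) or (x of spindle_b in the frame of groove1 between -0.025 and 0.025 m and y of spindle_b in the frame of groove1 between -0.006 and 0.006 m and z of spindle_b in the frame of groove1 between -0.006 and 0.006 m and angle between the x axis of spindle_b and the x axis of groove1, either way round below 0.1 rad) or (x of spindle_b in the frame of groove2 between -0.025 and 0.025 m and y of spindle_b in the frame of groove2 between -0.006 and 0.006 m and z of spindle_b in the frame of groove2 between -0.006 and 0.006 m and angle between the x axis of spindle_b and the x axis of groove2, either way round below 0.1 rad) or (x of spindle_b in the frame of groove3 between -0.025 and 0.025 m and y of spindle_b in the frame of groove3 between -0.006 and 0.006 m and z of spindle_b in the frame of groove3 between -0.006 and 0.006 m and angle between the x axis of spindle_b and the x axis of groove3, either way round below 0.1 rad) or (x of spindle_b in the frame of groove4 between -0.025 and 0.025 m and y of spindle_b in the frame of groove4 between -0.006 and 0.006 m and z of spindle_b in the frame of groove4 between -0.006 and 0.006 m and angle between the x axis of spindle_b and the x axis of groove4, either way round below 0.1 rad)) and ((x of spindle_c in the frame of groove0 between -0.025 and 0.025 m and y of spindle_c in the frame of groove0 between -0.006 and 0.006 m and z of spindle_c in the frame of groove0 between -0.006 and 0.006 m and angle between the x axis of spindle_c and the x axis of groove0, either way round below 0.1 rad) or (x of spindle_c in the frame of groove1 between -0.025 and 0.025 m and y of spindle_c in the frame of groove1 between -0.006 and 0.006 m and z of spindle_c in the frame of groove1 between -0.006 and 0.006 m and angle between the x axis of spindle_c and the x axis of groove1, either way round below 0.1 rad) or (x of spindle_c in the frame of groove2 between -0.025 and 0.025 m and y of spindle_c in the frame of groove2 between -0.006 and 0.006 m and z of spindle_c in the frame of groove2 between -0.006 and 0.006 m and angle between the x axis of spindle_c and the x axis of groove2, either way round below 0.1 rad) or (x of spindle_c in the frame of groove3 between -0.025 and 0.025 m and y of spindle_c in the frame of groove3 between -0.006 and 0.006 m and z of spindle_c in the frame of groove3 between -0.006 and 0.006 m and angle between the x axis of spindle_c and the x axis of groove3, either way round below 0.1 rad) or (x of spindle_c in the frame of groove4 between -0.025 and 0.025 m and y of spindle_c in the frame of groove4 between -0.006 and 0.006 m and z of spindle_c in the frame of groove4 between -0.006 and 0.006 m and angle between the x axis of spindle_c and the x axis of groove4, either way round below 0.1 rad)) and ((x of spindle_d in the frame of groove0 between -0.025 and 0.025 m and y of spindle_d in the frame of groove0 between -0.006 and 0.006 m and z of spindle_d in the frame of groove0 between -0.006 and 0.006 m and angle between the x axis of spindle_d and the x axis of groove0, either way round below 0.1 rad) or (x of spindle_d in the frame of groove1 between -0.025 and 0.025 m and y of spindle_d in the frame of groove1 between -0.006 and 0.006 m and z of spindle_d in the frame of groove1 between -0.006 and 0.006 m and angle between the x axis of spindle_d and the x axis of groove1, either way round below 0.1 rad) or (x of spindle_d in the frame of groove2 between -0.025 and 0.025 m and y of spindle_d in the frame of groove2 between -0.006 and 0.006 m and z of spindle_d in the frame of groove2 between -0.006 and 0.006 m and angle between the x axis of spindle_d and the x axis of groove2, either way round below 0.1 rad) or (x of spindle_d in the frame of groove3 between -0.025 and 0.025 m and y of spindle_d in the frame of groove3 between -0.006 and 0.006 m and z of spindle_d in the frame of groove3 between -0.006 and 0.006 m and angle between the x axis of spindle_d and the x axis of groove3, either way round below 0.1 rad) or (x of spindle_d in the frame of groove4 between -0.025 and 0.025 m and y of spindle_d in the frame of groove4 between -0.006 and 0.006 m and z of spindle_d in the frame of groove4 between -0.006 and 0.006 m and angle between the x axis of spindle_d and the x axis of groove4, either way round below 0.1 rad)) and ((x of spindle_e in the frame of groove0 between -0.025 and 0.025 m and y of spindle_e in the frame of groove0 between -0.006 and 0.006 m and z of spindle_e in the frame of groove0 between -0.006 and 0.006 m and angle between the x axis of spindle_e and the x axis of groove0, either way round below 0.1 rad) or (x of spindle_e in the frame of groove1 between -0.025 and 0.025 m and y of spindle_e in the frame of groove1 between -0.006 and 0.006 m and z of spindle_e in the frame of groove1 between -0.006 and 0.006 m and angle between the x axis of spindle_e and the x axis of groove1, either way round below 0.1 rad) or (x of spindle_e in the frame of groove2 between -0.025 and 0.025 m and y of spindle_e in the frame of groove2 between -0.006 and 0.006 m and z of spindle_e in the frame of groove2 between -0.006 and 0.006 m and angle between the x axis of spindle_e and the x axis of groove2, either way round below 0.1 rad) or (x of spindle_e in the frame of groove3 between -0.025 and 0.025 m and y of spindle_e in the frame of groove3 between -0.006 and 0.006 m and z of spindle_e in the frame of groove3 between -0.006 and 0.006 m and angle between the x axis of spindle_e and the x axis of groove3, either way round below 0.1 rad) or (x of spindle_e in the frame of groove4 between -0.025 and 0.025 m and y of spindle_e in the frame of groove4 between -0.006 and 0.006 m and z of spindle_e in the frame of groove4 between -0.006 and 0.006 m and angle between the x axis of spindle_e and the x axis of groove4, either way round below 0.1 rad))); the robot touches nothing.
It fails at once if the bottle is pushed more than 40 mm or tipped over (distance of bottle from where it was at the start of the episode above 0.04 m or angle between bottle's own z axis and vertical above 0.5 rad).
It fails at once if the tub is pushed more than 40 mm or tipped over (distance of tub from where it was at the start of the episode above 0.04 m or angle between tub's own z axis and vertical above 0.5 rad).
It fails at once if the spanner is pushed more than 40 mm or tipped over (distance of spanner from where it was at the start of the episode above 0.04 m).
Of spindle_a, spindle_b, spindle_c, spindle_d only 2 to 4 are there at a start; the rules pass over those that are not, and their reading is None.
At some moment in a run one of spindle_a, spindle_b, spindle_c, spindle_d may be knocked a few centimetres aside while the robot is not near it.
Once in a run the grip may slacken for a moment while it holds something.
It also fails if it takes over 210 s, if anything falls off the work surface, if the arm or the gripper's body presses on something with over 40 N, if the wrist force passes 120 N, or if a joint passes its speed limit or range.

## Working session

There is one attempt and no reset: what is moved stays moved. The work goes in short steps, Python scripts to look and compute and a tool call to move; the robot and the scene stay as the last step left them, time stands still between calls to the robot, and variables do not carry over. Pictures are saved under pics/ and viewed, at most 14 in all, crops included, and the job is handed in when it is done.

Besides the shell and the picture viewer there is one more tool, called after "Request:" by a JSON object that holds its "fn" and its "kwargs". servo_tool: Moves the arm, as the interface text tells. Its arguments: {"type":"object","properties":{"plan":{"type":"array","items":{"type":"array","items":{"type":"number"}}},"force":{"type":"number"}},"required":["plan"]}

```bash
ls; mkdir -p pics; python3 - <<'E'
from workcell import bot
import cv2,pickle
s=bot.observe();print(s)
d={}
for n in("top","side"):
    f=bot.grab_frame(n);d[n]=f;cv2.imwrite(f"pics/{n}0.png",f["frame"]);print(n,f["mtx"],f["R"],f["t"])
f=bot.grab_frame("wrist");print(f["T_tool_cam"],f["mtx"])
pickle.dump(d,open("f0.pkl","wb"))
E
```

```text
pics
{'clock': 0.0, 'qpos': array([ 1.17779185,  0.5220661 , -0.03632487,  1.59996019,  0.02119975,
        1.02107623, -0.11280395]), 'qd': array([-0.00093496, -0.00080598,  0.00034653, -0.00158758,  0.00056971,
       -0.00086734,  0.00198498]), 'joint_efforts': array([-1.05432729e-03, -9.27108335e+01,  1.98021881e+00, -3.69938028e+01,
        1.79115281e-02,  8.29676661e-03,  2.78185944e-06]), 'position': array([ 0.19812218, -0.59240516,  0.20261043]), 'tool_rot': array([-3.14047051e+00,  7.91862918e-05,  3.22787411e-01]), 'force': array([ 0.64752573, -0.16801937, -0.29487437]), 'moment': array([ 0.03641993, -0.0356898 , -0.01014789]), 'finger_force': 0.0, 'grip_width': 0.08546479839127623}
top [[401.38391531   0.         257.69816414]
 [  0.         401.38391531 185.63097305]
 [  0.           0.           1.        ]] [[-0.0077372  -0.99989344 -0.01237898]
 [-0.99518204  0.00890954 -0.09763871]
 [ 0.0977386   0.01156389 -0.99514494]] [0.01010535 0.50501253 1.31263492]
side [[418.99358848   0.         248.98494899]
 [  0.         418.99358848 186.91380955]
 [  0.           0.           1.        ]] [[-0.98844355 -0.15105243  0.01274802]
 [-0.09134248  0.52637743 -0.84533032]
 [ 0.12097893 -0.83672574 -0.53409188]] [0.49580016 0.14448571 1.35302922]
[[-9.52773442e-04 -9.54931389e-01 -2.96825090e-01  7.56911922e-02]
 [ 9.99999244e-01 -1.14063301e-03  4.59710267e-04  1.08490784e-04]
 [-7.77560260e-04 -2.96824428e-01  9.54931754e-01 -1.70855610e-01]
 [ 0.00000000e+00  0.00000000e+00  0.00000000e+00  1.00000000e+00]] [[303.88733585   0.         259.95747618]
 [  0.         303.88733585 190.24432689]
 [  0.           0.           1.        ]]
```

View pics/top0.png

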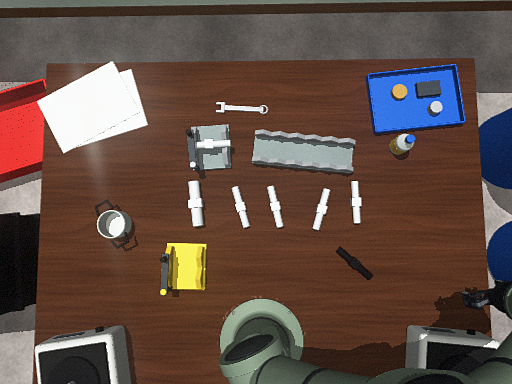

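View pics/side0.png

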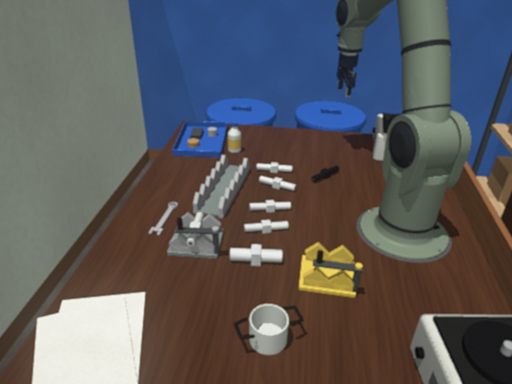

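The top view shows these candidates:
- The thick shaft at (195,203) is the biggest bar.
- There are four spindles, at (240,207), (275,207), (321,209) and (356,202). The black bar at (354,263) is a decoy.
- The grey V-block is at (210,147), with a dark strap and a spindle in it. The yellow block at (186,267) is a decoy.
- The rack is at (303,150), the bottle at (402,145), the pot at (114,224) and the spanner at (242,108).

I'll check the choice in one close crop and measure.

```bash
cat >h.py <<'E'
import numpy as np,cv2,pickle
from scipy.spatial.transform import Rotation as Ro
from workcell import bot
def shot(n):
    s=bot.observe();f=bot.grab_frame(n)
    if n=="wrist":
        T=np.eye(4);T[:3,:3]=Ro.from_euler("xyz",s["tool_rot"]).as_matrix();T[:3,3]=s["position"]
        C=T@f["T_tool_cam"];f["R"]=C[:3,:3].T;f["t"]=-f["R"]@C[:3,3]
    return f
def ray(f,uv,z):
    uv=np.atleast_2d(np.asarray(uv,float));d=np.c_[uv,np.ones(len(uv))]@np.linalg.inv(f["mtx"]).T@f["R"]
    c=-f["R"].T@f["t"];return c+d*((z-c[2])/d[:,2])[:,None]
def proj(f,X):
    p=np.atleast_2d(X)@f["R"].T+f["t"];p=p@f["mtx"].T;return p[:,:2]/p[:,2:]
def bars(f,z,lo=150,amin=80):
    m=(f["frame"].min(2)>lo).astype(np.uint8);out=[]
    for c in cv2.findContours(m,cv2.RETR_EXTERNAL,cv2.CHAIN_APPROX_NONE)[0]:
        if cv2.contourArea(c)<amin:continue
        X=ray(f,c[:,0,:],z)[:,:2].astype(np.float32)
        (cx,cy),(w,h),a=cv2.minAreaRect(X*1000);
        if w<h:w,h,a=h,w,a+90
        out.append((c[:,0].mean(0).round(),round(cx),round(cy),round(w),round(h),round((a+90)%180-90,1)))
    return out
E
python3 - <<'E'
from h import *
d=pickle.load(open("f0.pkl","rb"));f=d["top"]
for b in bars(f,.015):print(*b)
for uv,z in(((193,131),.0),((231,124),.0),((231,168),0),((194,168),0),((195,130),.09),((194,164),.11),((254,131),.068),((355,138),.068),((252,165),.012),((352,173),.012)):print(uv,z,ray(f,uv,z).round(3))
for n,(a,b,c,e) in(("top",(95,180,180,365)),("side",(205,265,155,240))):
    g=d[n]["frame"]; 
c1=cv2.resize(d["top"]["frame"][95:180,180:365],None,fx=4,fy=4,interpolation=2);c2=cv2.resize(d["side"]["frame"][150:260,160:300],None,fx=2.3,fy=2.3,interpolation=2)
o=np.zeros((600,740,3),np.uint8);o[:340]=c1;o[345:345+c2.shape[0],:c2.shape[1]]=c2[:255];cv2.imwrite("pics/crop1.png",o)
E
```

```text
[ 77. 354.] -68 601 255 158 -81.8
[ 16. 357.] -46 793 166 108 2.7
[499. 338.] 4 -762 102 32 -49.3
[249. 312.] 96 30 187 68 -69.7
[110. 224.] 383 499 91 90 -88.6
[321. 209.] 427 -206 140 31 -19.6
[275. 206.] 437 -51 139 30 13.4
[240. 207.] 437 66 139 30 18.2
[491. 215.] 404 -786 221 89 0.1
[356. 202.] 450 -321 137 28 0.8
[195. 203.] 450 218 149 45 2.6
[ 21. 199.] 474 808 136 116 -86.8
[216. 159.] 602 151 82 68 -85.7
[303. 154.] 612 -147 339 80 83.1
[403. 141.] 651 -485 52 39 1.5
[305. 136.] 674 -154 337 18 83.6
[214. 136.] 677 158 110 76 -86.6
[239. 108.] 776 60 176 33 86.8
[436. 106.] 772 -602 38 37 42.2
[490. 104.] 761 -799 116 115 87.6
[ 95. 107.] 789 581 342 257 -71.5
(193, 131) 0.0 [[0.699 0.228 0.   ]]
(231, 124) 0.0 [[0.722 0.097 0.   ]]
(231, 168) 0 [[0.569 0.097 0.   ]]
(194, 168) 0 [[0.57  0.223 0.   ]]
(195, 130) 0.09 [[0.68  0.206 0.09 ]]
(194, 164) 0.11 [[0.567 0.204 0.11 ]]
(254, 131) 0.068 [[0.68  0.016 0.068]]
(355, 138) 0.068 [[ 0.654 -0.312  0.068]]
(252, 165) 0.012 [[0.577 0.025 0.012]]
(352, 173) 0.012 [[ 0.546 -0.312  0.012]]
```

View pics/crop1.png

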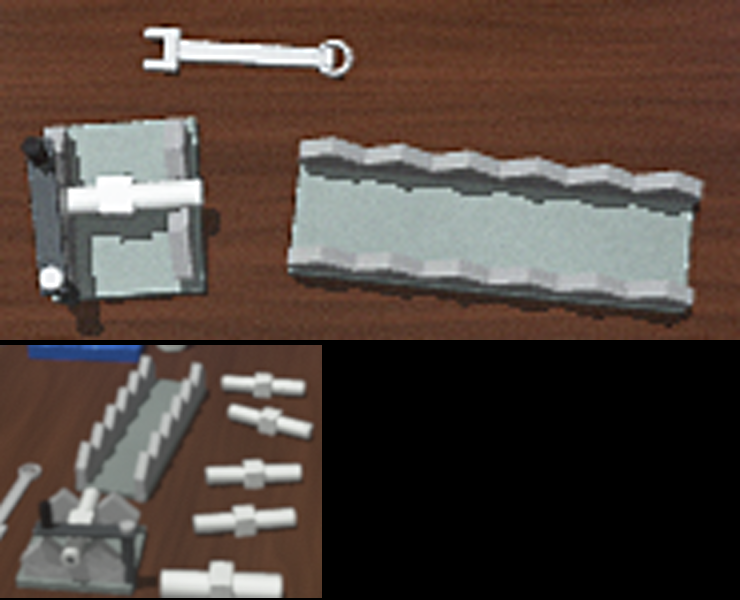

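The crop shows a white spindle lying in the grey V-block at top px (209,144). The strap lies across it: black knob at the far end (189,133), silver pivot bolt at the near end (193,164). So the V-block's x axis points to world +y. The rack is empty, which confirms the choice. Next I'll move to a look pose over the V-block and rack.

Request:
{"fn": "servo_tool", "kwargs": {"plan": [[8.5,20,-12.5,-2,0,0,6],[8.5,20,-12.5,-2,0,0,6],[8.5,61.5,-38.5,-4,0,0,18.5],[8.5,61.5,-38.5,-4,0,0,18.5],[8.5,61.5,-38.5,-4,0,0,18.5],[8.5,61.5,-38.5,-4,0,0,18.5],[8.5,61.5,-38.5,-4,0,0,18.5],[8.5,61.5,-38.5,-4,0,0,18.5],[8.5,61.5,-38.5,-4,0,0,18.5],[8.5,61.5,-38.5,-4,0,0,18.5]]}}

```text
clock: 1.15
position: [0.5145, -0.208, 0.2318]
tool_rot: [3.142, -0.0, -0.0]
force: [1.0, -0.2, 0.0]
grip_width: 0.0847
finger_force: 0.0
```

```bash
cat >>h.py <<'E'
def rel(xyz,yaw=None):
    "shift in cm / turn in deg from the present pose, tool axes (tool down)"
    s=bot.observe();R=Ro.from_euler("xyz",s["tool_rot"]);d=R.inv().apply(np.array(xyz)-s["position"])*100
    y=s["tool_rot"][2] if yaw is None else yaw
    w=(R.inv()*Ro.from_euler("xyz",[np.pi,0,y])).as_rotvec(True)
    return d.round(2),w.round(1)
E
python3 -c "
from h import *
s=bot.observe();print(s['clock'],s['position'],s['tool_rot'],s['qpos']);print(rel([.66,-.03,.24],0))"
```

```text
1.15 [ 0.51449563 -0.20797613  0.23179724] [ 3.14154727e+00 -3.10594760e-05 -2.14289496e-04] [ 0.35700708  0.3807408  -0.10622747  1.75073046  0.04651329  1.01251227
 -1.33732588]
(array([ 14.55, -17.8 ,  -0.82]), array([ 0., -0., -0.]))
```

Request:
{"fn": "servo_tool", "kwargs": {"plan": [[8.5,14.5,-17.8,-1,0,0,0],[8.5,14.5,-17.8,-1,0,0,0],[8.5,14.5,-17.8,-1,0,0,0],[8.5,14.5,-17.8,-1,0,0,0],[8.5,14.5,-17.8,-1,0,0,0],[8.5,14.5,-17.8,-1,0,0,0],[8.5,14.5,-17.8,-1,0,0,0]]}}

```text
clock: 1.85
position: [0.6584, -0.0315, 0.241]
tool_rot: [3.141, 0.001, 0.001]
force: [-0.1, -0.1, -0.2]
grip_width: 0.085
finger_force: 0.0
```

```bash
python3 - <<'E'
from h import *
f=shot("wrist");pickle.dump(f,open("w1.pkl","wb"))
cv2.imwrite("pics/w1.png",cv2.resize(f["frame"],(800,600),interpolation=2));print(bot.observe()["position"])
for b in bars(f,.015):print(*b)
E
```

```text
[ 0.65812987 -0.03259318  0.24127761]
[357. 327.] 381 -187 48 11 -17.3
[270. 296.] 434 -49 154 32 12.6
[195. 297.] 434 69 152 39 11.4
[451. 279.] 469 -318 110 44 12.7
[ 87. 274.] 473 222 112 63 -7.1
[ 45. 248.] 522 281 23 22 -48.2
[420. 233.] 546 -260 133 29 82.8
[226. 213.] 578 15 37 16 58.5
[348. 176.] 625 -155 359 87 83.5
[349. 144.] 673 -151 331 3 83.5
[ 97. 156.] 643 185 161 153 90.0
[176.  58.] 778 58 176 37 87.6
```

View pics/w1.png

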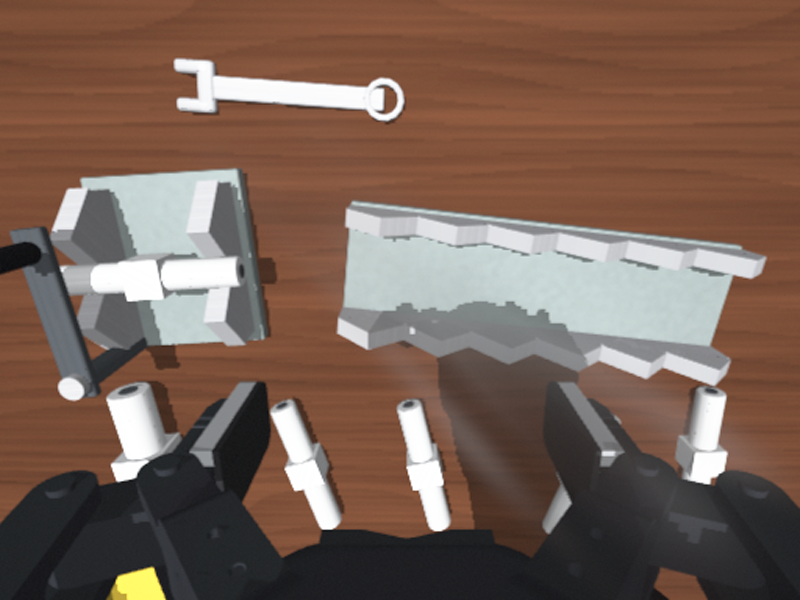

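The wrist view shows the V-block at left: e at (140,278) of 800, knob at (25,250), bolt at (73,388). The rack sits at (550,290), and the spindle tips are below it. I'll take one close crop for the rack's grooves.

```bash
python3 - <<'E'
from h import *
f=pickle.load(open("w1.pkl","rb"))
g=f["frame"]
a=cv2.resize(g[122:248,208:498],None,fx=2.75,fy=2.75,interpolation=2)
b=cv2.resize(g[100:262,0:190],None,fx=1.5,fy=1.5,interpolation=2)
o=np.zeros((a.shape[0]+b.shape[0],800,3),np.uint8);o[:a.shape[0],:a.shape[1]]=a;o[a.shape[0]:,:b.shape[1]]=b
print(a.shape,b.shape);cv2.imwrite("pics/w1c.png",o)
k=1.5625
# v-block: spindle e bar ends (axis z .057), collar top centre z .072, knob top .1315, bolt
for n,uv,z in(("eR",(240,272),.057),("eL",(66,280),.057),("collar",(140,272),.072),("bolt",(71,387),.105),("knob",(38,252),.0955),("plate far L",(82,180),.012),("plate far R",(240,170),.012),("plate near R",(268,337),.012)):
    print(n,ray(f,np.array(uv)/k,z).round(4))
E
```

```text
(346, 798, 3) (243, 285, 3)
eR [[0.6442 0.096  0.057 ]]
eL [[0.6378 0.2312 0.057 ]]
collar [[0.648  0.1643 0.072 ]]
bolt [[0.5713 0.2091 0.105 ]]
knob [[0.668  0.2175 0.0955]]
plate far L [[0.7104 0.2334 0.012 ]]
plate far R [[0.7182 0.1033 0.012 ]]
plate near R [[0.5721 0.0932 0.012 ]]
```

View pics/w1c.png

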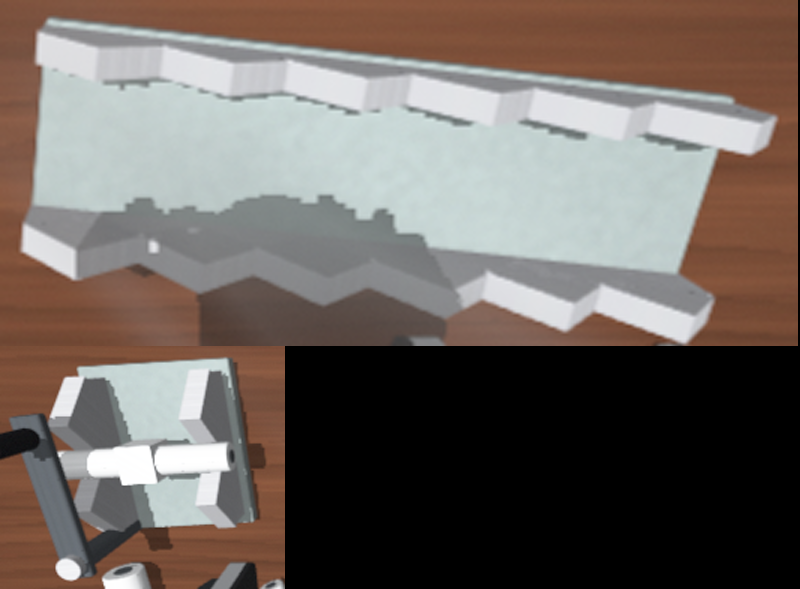

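```bash
python3 - <<'E'
from h import *
f=pickle.load(open("w1.pkl","rb"))
o=np.array([208,122])
F=ray(f,np.array([(98,80),(235,95),(365,110),(500,122),(632,140),(752,153)])/2.75+o,.068)[:,:2]
N=ray(f,np.array([(78,278),(200,292),(325,305),(448,318),(568,330),(688,342)])/2.75+o,.068)[:,:2]
print(F.round(3).tolist(),N.round(3).tolist())
for P in(F,N):
    d=P[0]-P[-1];print("len",np.linalg.norm(d),"ang from y",np.degrees(np.arctan2(-d[0],d[1])))
print("sep",(F-N).mean(0)); 
d=(F[0]-F[-1]+N[0]-N[-1]);d/=np.linalg.norm(d);x=np.array([d[1],-d[0]])
c=(F.mean(0)+N.mean(0))/2+x*.007;print("centre",c,"yaw",np.arctan2(x[1],x[0]))
for i in range(-2,3):print("groove y=%+d"%(i*56),(c+d*.056*i).round(4))
print(rel([.671,.215,.26],.06))
E
```

```text
[[0.674, -0.013], [0.668, -0.07], [0.661, -0.125], [0.656, -0.182], [0.648, -0.239], [0.643, -0.291]] [[0.585, -0.003], [0.578, -0.057], [0.572, -0.114], [0.565, -0.17], [0.559, -0.225], [0.553, -0.281]]
len 0.27963825187637226 ang from y -6.444713401496199
len 0.28013795321315166 ang from y -6.537847755912961
sep [ 0.08950088 -0.0116184 ]
centre [ 0.62045166 -0.14841958] yaw -0.11329494429594847
groove y=-112 [ 0.6078 -0.2597]
groove y=-56 [ 0.6141 -0.2041]
groove y=+0 [ 0.6205 -0.1484]
groove y=+56 [ 0.6268 -0.0928]
groove y=+112 [ 0.6331 -0.0371]
(array([  1.27, -24.76,  -1.89]), array([ 0. ,  0. , -3.5]))
```

Request:
{"fn": "servo_tool", "kwargs": {"plan": [[6,1.3,-24.8,0,0,0,-3.5],[6,1.3,-24.8,0,0,0,-3.5],[6,1.3,-24.8,0,0,0,-3.5],[6,1.3,-24.8,0,0,0,-3.5],[6,1.3,-24.8,0,0,0,-3.5],[6,1.3,-24.8,0,0,0,-3.5],[6,1.3,-24.8,7,0,0,-3.5]]}}

```text
clock: 2.6
position: [0.6745, 0.2176, 0.197]
tool_rot: [-3.139, -0.01, 0.061]
force: [1.7, 0.2, -0.3]
grip_width: 0.0601
finger_force: 0.0
```

```bash
python3 - <<'E'
from h import *
f=shot("wrist");pickle.dump(f,open("w2.pkl","wb"));cv2.imwrite("pics/w2.png",f["frame"]);print(bot.observe()["position"],rel([.671,.215,.103],.06))
E
```

```text
[0.66972743 0.21459286 0.18462077] (array([ 0.17, -0.05,  8.16]), array([0.1, 0.3, 0. ]))
```

View pics/w2.png

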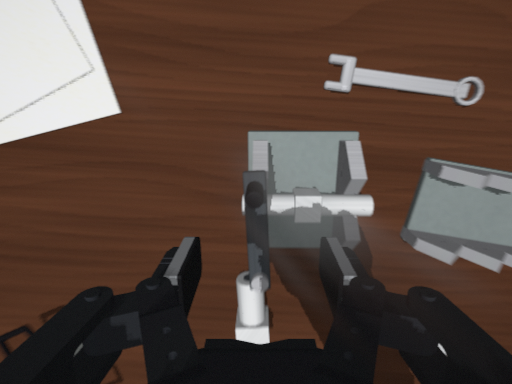

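The knob is the dark oval at (255,195), between the fingers. I'll check it against the projection of its estimated position.

```bash
python3 - <<'E'
from h import *
f=pickle.load(open("w2.pkl","rb"))
print(proj(f,[[.671,.215,.0955],[.671,.215,.1315],[.571,.209,.0955],[.571,.209,.1]]))
print(ray(f,[[255,206],[255,190],[254,178]],.1315),ray(f,[[257,209]],.0955))
E
```

```text
[[262.55283451 185.88675844]
 [262.81887014 197.89937943]
 [262.26376591 279.54719687]
 [262.28661927 282.07073219]]
[[0.66356831 0.22101145 0.1315    ]
 [0.67736428 0.22178137 0.1315    ]
 [0.6873794  0.22314626 0.1315    ]] [[0.64775422 0.2188539  0.0955    ]]
```

Request:
{"fn": "servo_tool", "kwargs": {"plan": [[6,0.3,-0.5,4,0,0,0],[6,0.3,-0.5,8.1,0,0,0],[6,0.3,-0.5,8.1,0,0,0],[3,0.3,-0.5,8.1,0,0,0],[3,0.3,-0.5,8.1,0,0,0],[3,0.3,-0.5,8.1,0,0,0]]}}

```text
clock: 3.25
position: [0.6754, 0.2214, 0.1131]
tool_rot: [-3.141, -0.003, 0.06]
force: [0.6, -0.7, 0.8]
grip_width: 0.0302
finger_force: 0.0
```

```bash
python3 - <<'E'
from h import *
s=bot.observe();print(s["position"],s["force"],s["grip_width"],s["qpos"].round(2))
p=np.array([.572,.213])
for a in np.radians([10,20,29,38,46,54,62,70,78,84]):
    print(round(np.degrees(a)),*rel([*(p+.101*np.array([np.cos(a+.06),np.sin(a+.06)])),.103],.06+a))
E
```

```text
[0.67539234 0.22137417 0.11313746] [ 0.60176827 -0.74213121  0.83727794] 0.03015052030226563 [-0.3   0.75 -0.17  1.42  0.14  0.98 -2.01]
10 [-0.43 -1.54  1.01] [ -0.   -0.2 -10. ]
20 [-0.88 -3.24  1.01] [ -0.   -0.2 -20. ]
29 [-1.54 -4.68  1.01] [ -0.   -0.2 -29. ]
38 [-2.41 -6.    1.01] [  0.   -0.2 -38. ]
46 [-3.35 -7.05  1.01] [  0.   -0.2 -46. ]
54 [-4.43 -7.96  1.01] [  0.   -0.2 -54. ]
62 [-5.63 -8.7   1.  ] [  0.   -0.2 -62. ]
70 [-6.91 -9.28  1.  ] [  0.1  -0.2 -70. ]
78 [-8.27 -9.67  1.  ] [  0.1  -0.2 -78. ]
84 [-9.31 -9.83  0.99] [  0.1  -0.2 -84. ]
```

Request:
{"fn": "servo_tool", "kwargs": {"plan": [[3,-0.3,-1.3,0.7,0,0,-8],[3,-0.8,-2.8,0.7,0,0,-16.5],[3,-1.3,-4.2,0.7,0,0,-25],[3,-2,-5.4,0.7,0,0,-33],[3,-2.8,-6.5,0.7,0,0,-41],[3,-3.8,-7.4,0.7,0,0,-49],[3,-4.8,-8.2,0.7,0,0,-57],[3,-6,-8.9,0.7,0,0,-65],[3,-7.3,-9.4,0.7,0,0,-73],[3,-8.7,-9.8,0.7,0,0,-81]]}}

```text
clock: 4.25
position: [0.5817, 0.3142, 0.1052]
tool_rot: [3.14, -0.001, 1.48]
force: [0.6, -0.1, 0.5]
grip_width: 0.0303
finger_force: 0.0
```

```bash
python3 - <<'E'
from h import *
f=shot("wrist");g=shot("top")
s=bot.observe();print(s["position"],s["tool_rot"],s["force"],s["qpos"].round(2))
o=np.hstack([f["frame"][:300],cv2.resize(g["frame"][100:200,140:236],None,fx=3,fy=3,interpolation=2)]);cv2.imwrite("pics/w3.png",o)
E
```

```text
[0.58072289 0.31468484 0.10516233] [ 3.14070998e+00 -8.48828679e-04  1.47941361e+00] [0.76275586 0.03119315 0.03459168] [-0.26  0.73 -0.52  1.56  0.42  0.96 -1.01]
```

View pics/w3.png

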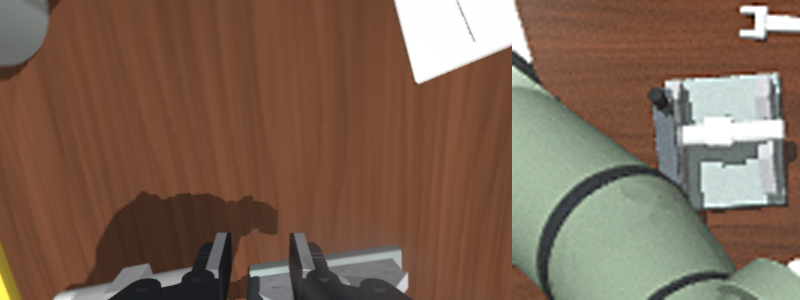

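The strap did not move: in the top view its knob is still at crop (657,97), i.e. px (188,132). I'll triangulate the knob from the first top and side images.

```bash
python3 - <<'E'
from h import *
d=pickle.load(open("f0.pkl","rb"));t,s=d["top"],d["side"]
def P(f):return f["mtx"]@np.c_[f["R"],f["t"]]
def blob(f,x0,y0,x1,y1,th):
    m=(f["frame"][y0:y1,x0:x1].max(2)<th).astype(np.uint8)
    n,l,st,c=cv2.connectedComponentsWithStats(m)
    return [(st[i].tolist(),(c[i]+[x0,y0]).round(1)) for i in range(1,n) if st[i][4]>8]
print(blob(t,180,120,205,175,50));print(blob(s,165,205,235,250,50))
print(ray(t,[[189,133],[188.5,131]],.1135),ray(t,[[189,133]],.1315),ray(t,[[189,133]],.0955))
# side view: predicted knob base/top at guesses
print(proj(s,[[.671,.217,.0955],[.671,.217,.1315]]),proj(t,[[.671,.217,.0955],[.671,.217,.1315]]))
E
```

```text
[([7, 11, 6, 6, 18], array([189.4, 133.8])), ([14, 45, 6, 7, 21], array([196.9, 168.2]))]
[([12, 13, 7, 12, 49], array([179.7, 224. ]))]
[[0.6652677  0.22047182 0.1135    ]
 [0.67171619 0.22211264 0.1135    ]] [[0.66105234 0.21713834 0.1315    ]] [[0.66948305 0.22380529 0.0955    ]]
[[179.59391246 227.60206733]
 [178.62815537 217.47993763]] [[191.12439331 132.51261884]
 [189.07305723 129.8612624 ]]
```

```bash
python3 - <<'E'
from h import *
for n,b in(("top",(180,120,205,175)),("side",(150,195,235,250))):
    f=shot(n);x0,y0,x1,y1=b
    m=(f["frame"][y0:y1,x0:x1].max(2)<50).astype(np.uint8)
    k,l,st,c=cv2.connectedComponentsWithStats(m)
    print(n,[(st[i][4],(c[i]+[x0,y0]).round(1)) for i in range(1,k) if st[i][4]>8])
    print(proj(f,[[.663,.219,.1135],[.663,.225,.1135],[.655,.219,.1135]]).round(1).tolist())
for p in([.663,.30,.2],[.663,.221,.16],[.663,.221,.103]):print(rel(p,.06))
print(rel([.6,.31,.2]))
E
```

```text
top [(np.int32(13), array([189.6, 133.6]))]
[[189.5, 133.7], [187.6, 133.7], [189.4, 136.2]]
side [(np.int32(1229), array([198.4, 214.2]))]
[[181.6, 223.3], [181.0, 224.6], [184.4, 223.6]]
(array([-0.55,  8.17, -9.51]), array([ 0.1, -0.1, 80.8]))
(array([-8.41,  8.95, -5.52]), array([ 0.1, -0.1, 80.8]))
(array([-8.41,  8.94,  0.18]), array([ 0.1, -0.1, 80.8]))
(array([-0.18,  1.8 , -9.52]), array([ 0.1, -0. , -0. ]))
```

Request:
{"fn": "servo_tool", "kwargs": {"plan": [[6,0,0,-5,0,0,0],[6,0,2,-8,0,0,8],[6,-1,3,-8,0,0,16],[6,-2,4,-8,0,0,24],[6,-3,5,-8,0,0,32],[6,-4,6,-8,0,0,40],[6,-5,7,-8,0,0,48],[6,-6,8,-8,0,0,56],[6,-7,8.8,-8,0,0,64],[6,-8.4,9.1,-8,0,0,72]]}}

```text
clock: 5.45
position: [0.6654, 0.2209, 0.1841]
tool_rot: [-3.142, -0.001, 0.208]
force: [-0.7, -0.1, -0.9]
grip_width: 0.0601
finger_force: 0.0
```

Request:
{"fn": "servo_tool", "kwargs": {"plan": [[6,0,0,0,0,0,8.5],[6,0,0,0,0,0,8.5],[6,0,0,0,0,0,8.5]]}}

```text
clock: 5.75
position: [0.6644, 0.2218, 0.1841]
tool_rot: [-3.142, -0.001, 0.073]
force: [0.2, 0.4, -0.5]
grip_width: 0.0598
finger_force: 0.0
```

```bash
python3 - <<'E'
from h import *
f=shot("wrist");x0,y0=200,150
m=(f["frame"][150:240,215:310].max(2)<30).astype(np.uint8)
k,l,st,c=cv2.connectedComponentsWithStats(m)
print([(st[i].tolist(),(c[i]+[215,150]).round(1)) for i in range(1,k) if st[i][4]>30])
print(bot.observe()["position"],proj(f,[[.665,.220,.0955],[.665,.220,.1315],[.671,.220,.1315],[.665,.226,.1315]]).round(1).tolist(),rel([.665,.220,.1],.06))
cv2.imwrite("pics/w4.png",cv2.resize(f["frame"][100:330,150:370],None,fx=2,fy=2))
E
```

```text
[]
[0.66422645 0.22187244 0.18393785] [[261.8, 184.6], [262.0, 197.5], [262.6, 190.1], [254.3, 196.9]] (array([0.06, 0.19, 8.39]), array([-0. , -0. ,  0.8]))
```

View pics/w4.png

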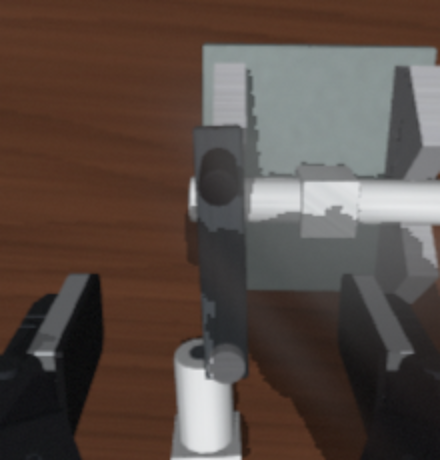

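Request:
{"fn": "servo_tool", "kwargs": {"plan": [[6,0.5,0,4.5,0,0,0],[6,0.5,0,8.4,0,0,0],[6,0.5,0,8.4,0,0,0],[1,0.5,0,8.4,0,0,0],[1,0.5,0,8.4,0,0,0],[1,0.5,0,8.4,0,0,0],[1,0.5,0,8.4,0,0,0],[1,0.5,0,8.4,0,0,0]], "force": 20}}

```text
clock: 6.6
position: [0.67, 0.2223, 0.1017]
tool_rot: [-3.141, -0.003, 0.07]
force: [-0.2, 0.4, 8.4]
grip_width: 0.0128
finger_force: 19.5
```

```bash
python3 - <<'E'
from h import *
s=bot.observe();p0=s["position"][:2];print(s["position"],s["force"],s["grip_width"],s["finger_force"])
p=p0-.1*np.array([np.cos(.06),np.sin(.06)])
for a in np.radians([8,16,24,32,40,48,56,64,72,80]):
    print(round(np.degrees(a)),*rel([*(p+.1*np.array([np.cos(a+.06),np.sin(a+.06)])),s["position"][2]],.06+a))
E
```

```text
[0.67003033 0.22230796 0.10166916] [-0.18269143  0.39290146  8.4123833 ] 0.012805148235588861 19.529709219932556
8 [-0.08 -1.39  0.  ] [-0.  -0.2 -7.4]
16 [-0.36 -2.76  0.  ] [ -0.   -0.2 -15.4]
24 [-0.82 -4.08  0.  ] [ -0.   -0.2 -23.4]
32 [-1.47 -5.31  0.  ] [ -0.   -0.2 -31.4]
40 [-2.28 -6.45 -0.  ] [  0.   -0.2 -39.4]
48 [-3.24 -7.46 -0.  ] [  0.   -0.2 -47.4]
56 [-4.33 -8.33 -0.01] [  0.   -0.2 -55.4]
64 [-5.53 -9.04 -0.01] [  0.   -0.2 -63.4]
72 [-6.82 -9.58 -0.01] [  0.1  -0.2 -71.4]
80 [-8.17 -9.93 -0.01] [  0.1  -0.2 -79.4]
```

Request:
{"fn": "servo_tool", "kwargs": {"plan": [[1,-0.1,-1.4,-0.2,0,0,-7.5],[1,-0.4,-2.8,-0.2,0,0,-15.5],[1,-0.8,-4.1,-0.2,0,0,-23.5],[1,-1.5,-5.3,-0.2,0,0,-31.5],[1,-2.3,-6.4,-0.2,0,0,-39.5],[1,-3.2,-7.4,-0.2,0,0,-47.5],[1,-4.3,-8.3,-0.2,0,0,-55.5],[1,-5.5,-9,-0.2,0,0,-63.5],[1,-6.8,-9.6,-0.2,0,0,-71.5],[1,-8.2,-9.9,-0.2,0,0,-79.5]]}}

```text
clock: 7.6
position: [0.5802, 0.3137, 0.1021]
tool_rot: [3.141, 0.002, 1.462]
force: [-0.1, -6.4, -2.4]
grip_width: 0.0125
finger_force: 22.0
```

```bash
python3 - <<'E'
from h import *
s=bot.observe();print(s["position"],s["force"],s["grip_width"],s["finger_force"])
f=shot("top")
m=(f["frame"][120:175,150:205].max(2)<50).astype(np.uint8)
k,l,st,c=cv2.connectedComponentsWithStats(m)
print([(st[i][4],(c[i]+[150,120]).round(1)) for i in range(1,k) if st[i][4]>8])
E
```

```text
[0.58016636 0.31369726 0.10211976] [-0.05550941 -6.41887128 -2.39410566] 0.012496261703431114 21.98649376630783
[]
```

Request:
{"fn": "servo_tool", "kwargs": {"plan": [[5,0,0,0,0,0,0],[5,0,0,0,0,0,0],[5,0,0,-5,0,0,0],[5,0,0,-9,0,0,0],[5,-7,3.5,-9,0,0,-5],[5,-14.2,7.7,-9,0,0,-9.6],[5,-14.2,7.7,-9,0,0,-9.6],[5,-14.2,7.7,-9,0,0,-9.6],[5,-14.2,7.7,-9,0,0,-9.6],[5,-14.2,7.7,-9,0,0,-9.6]]}}

```text
clock: 8.65
position: [0.6407, 0.1661, 0.192]
tool_rot: [3.141, -0.001, 1.624]
force: [-0.2, -0.3, 0.1]
grip_width: 0.0502
finger_force: 0.0
```

```bash
python3 - <<'E'
from h import *
f=shot("wrist");cv2.imwrite("pics/w5.png",f["frame"]);pickle.dump(f,open("w5.pkl","wb"))
print(bot.observe()["position"],rel([.641,.1635,.046],1.63))
print(proj(f,[[.641,.1635,.072],[.641,.1635,.057],[.637,.2335,.057],[.645,.0935,.057]]).round(0).tolist())
E
```

```text
[0.64040801 0.166688   0.19197201] (array([-0.33,  0.04, 14.6 ]), array([ 0. , -0. , -0.2]))
[[260.0, 178.0], [260.0, 175.0], [260.0, 104.0], [260.0, 236.0]]
```

View pics/w5.png

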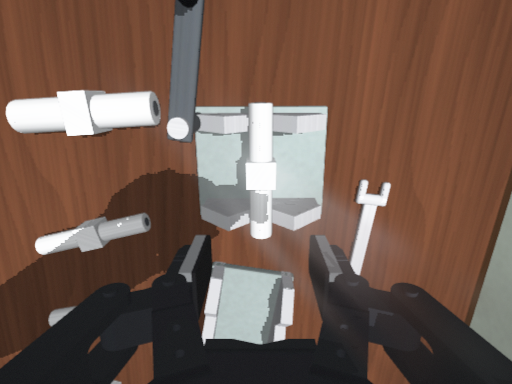

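The strap is aside, and e's collar at (260,176) matches the prediction. I'll grip e and lift it.

Request:
{"fn": "servo_tool", "kwargs": {"plan": [[5,-0.3,0,5,0,0,0],[5,-0.3,0,10,0,0,0],[5,-0.3,0,14.5,0,0,0],[5,-0.3,0,14.5,0,0,0],[5,-0.3,0,14.5,0,0,0],[1,-0.3,0,14.5,0,0,0],[1,-0.3,0,14.5,0,0,0],[1,-0.3,0,14.5,0,0,0],[1,-0.3,0,14.5,0,0,0]], "force": 60}}

```text
clock: 9.6
position: [0.6413, 0.1621, 0.0476]
tool_rot: [3.14, -0.0, 1.625]
force: [-0.0, -0.5, 0.3]
grip_width: 0.0102
finger_force: 0.0
```

Request:
{"fn": "servo_tool", "kwargs": {"plan": [[1,0,0,-5,0,0,0],[1,0,0,-10,0,0,0],[1,0,0,-12,0,0,8],[1,0,0,-12,0,0,16],[1,0,0,-12,0,0,24],[1,0,0,-12,0,0,32],[1,-4,0,-12,0,0,40],[1,-8,0,-12,0,0,48],[1,-12,0,-12,0,0,56],[1,-16,0,-12,0,0,64]]}}

```text
clock: 10.6
position: [0.6495, 0.0008, 0.1672]
tool_rot: [3.141, -0.001, 0.502]
force: [0.8, 0.3, 0.2]
grip_width: 0.01
finger_force: 0.0
```

```bash
python3 - <<'E'
from h import *
s=bot.observe();print(s["position"],s["grip_width"],s["finger_force"])
print(rel([.6331,-.0371,.12],-.113),rel([.6331,-.0371,.05],-.113))
E
```

```text
[0.64948789 0.00084386 0.16716806] 0.009951908158825289 0.0
(array([-3.27,  2.54,  4.72]), array([-0. , -0. , 35.2])) (array([-3.27,  2.54, 11.72]), array([-0. , -0. , 35.2]))
```

The grip closed on nothing, so I'll look before anything else.

```bash
python3 - <<'E'
from h import *
f=pickle.load(open("w5.pkl","rb"));T=np.linalg.inv(f["T_tool_cam"])
for z in(-.06,-.03,-.008,0):
    for x in (-.011,.011):
        p=T@[x,.025,z,1];p=f["mtx"]@p[:3];print(z,x,p[:2]/p[2])
f=shot("wrist");g=shot("top")
o=np.hstack([f["frame"],cv2.resize(g["frame"][100:228,140:236],None,fx=3,fy=3,interpolation=2)]);cv2.imwrite("pics/w6.png",o)
E
```

```text
-0.06 -0.011 [318.07175682 305.10194316]
-0.06 0.011 [321.06316695 260.09390245]
-0.03 -0.011 [307.66583395 267.64791794]
-0.03 0.011 [309.65669213 229.42919389]
-0.008 -0.011 [302.12446887 247.70288951]
-0.008 0.011 [303.66835779 213.33039647]
0 -0.011 [300.41489884 241.54963623]
0 0.011 [301.83274667 208.39561329]
```

View pics/w6.png

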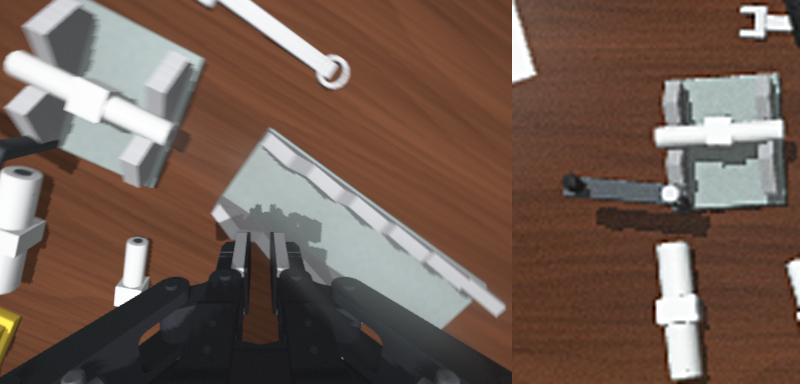

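The picture shows that e is still in the V-block (top-crop collar at (717,130)) and the strap is fully aside. By pixel spacing, the fingertips sit about 25 mm behind the stated TCP. That also fits both earlier misses, so I'll go back and grip deeper while watching the force.

```bash
python3 - <<'E'
from h import *
print(rel([.641,.1635,.16],1.63))
E
```

```text
(array([  7.23, -15.2 ,   0.64]), array([  0.1,   0.2, -65. ]))
```

Request:
{"fn": "servo_tool", "kwargs": {"plan": [[5,1,-2,0,0,0,-8.5],[5,2,-4,0,0,0,-17],[5,3,-6,0,0,0,-25.5],[5,4,-8,0,0,0,-34],[5,5,-10,0,0,0,-42],[5,6,-12.5,0,0,0,-50],[5,7.2,-15.2,0.5,0,0,-58],[5,7.2,-15.2,0.5,0,0,-65],[5,7.2,-15.2,0.5,0,0,-65],[5,7.2,-15.2,0.5,0,0,-65]]}}

```text
clock: 11.7
position: [0.6387, 0.1695, 0.1618]
tool_rot: [3.141, 0.0, 1.638]
force: [0.3, 0.6, 0.4]
grip_width: 0.0499
finger_force: 0.0
```

Request:
{"fn": "servo_tool", "kwargs": {"plan": [[5,0,0,5,0,0,0],[5,0,0,10,0,0,0],[5,0,0,13,0,0,0],[5,0,0,13.5,0,0,0],[5,0,0,13.5,0,0,0],[1,0,0,13.5,0,0,0],[1,0,0,13.5,0,0,0],[1,0,0,13.5,0,0,0],[1,0,0,13.5,0,0,0]], "force": 60}}

```text
clock: 12.6
position: [0.6411, 0.1705, 0.0295]
tool_rot: [3.136, -0.001, 1.641]
force: [5.8, -0.2, 4.3]
grip_width: 0.0282
finger_force: 61.2
```

Request:
{"fn": "servo_tool", "kwargs": {"plan": [[1,0,0,-4,0,0,0],[1,0,0,-9,0,0,0],[1,0,0,-12,0,0,8],[1,0,0,-12,0,0,16],[1,0,0,-12,0,0,24],[1,-3,0,-12,0,0,32],[1,-7,0,-12,0,0,40],[1,-11,0,-12,0,0,48],[1,-15,0,-12,0,0,56],[1,-19,0,-12,0,0,64]]}}

```text
clock: 13.6
position: [0.6524, -0.0209, 0.1484]
tool_rot: [3.141, -0.002, 0.519]
force: [1.1, -0.2, -3.4]
grip_width: 0.0282
finger_force: 61.1
```

```bash
python3 - <<'E'
from h import *
s=bot.observe();print(s["position"],s["grip_width"],s["finger_force"])
print(rel([.640,-.038,.12],-.113),rel([.640,-.038,.032],-.113))
E
```

```text
[ 0.65237175 -0.02085831  0.14840132] 0.028165407960272927 61.07888102531433
(array([-1.93,  0.87,  2.84]), array([ 0. , -0.1, 36.2])) (array([-1.95,  0.87, 11.64]), array([ 0. , -0.1, 36.2]))
```

Request:
{"fn": "servo_tool", "kwargs": {"plan": [[1,-1.9,0.9,0,0,0,8.5],[1,-1.9,0.9,0,0,0,17],[1,-1.9,0.9,0,0,0,25.5],[1,-1.9,0.9,0,0,0,34],[1,-1.9,0.9,0,0,0,36.2],[1,-1.9,0.9,0,0,0,36.2],[1,-1.9,0.9,0,0,0,36.2]]}}

```text
clock: 14.3
position: [0.6404, -0.0364, 0.1476]
tool_rot: [-3.141, -0.001, -0.105]
force: [-0.1, 0.3, -3.0]
grip_width: 0.0284
finger_force: 61.1
```

```bash
python3 - <<'E'
from h import *
f=shot("wrist");cv2.imwrite("pics/w7.png",f["frame"])
s=bot.observe();print(s["position"],s["grip_width"],s["finger_force"])
print(rel([.640,-.038,.032],-.113))
E
```

```text
[ 0.64031474 -0.03654039  0.14734551] 0.02827812039796796 61.145009994506836
(array([-0.03,  0.15, 11.53]), array([-0. , -0. ,  0.5]))
```

View pics/w7.png

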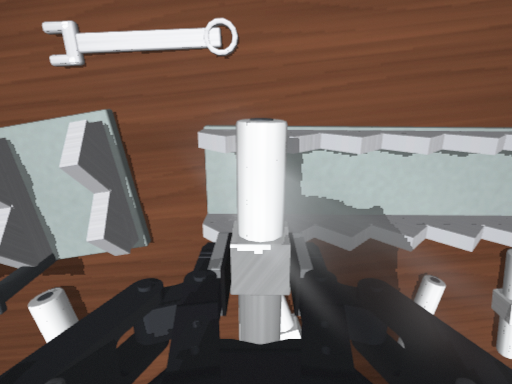

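Spindle e is held square and lines up with the rails (collar at (260,262)). I'll lower it and release.

Request:
{"fn": "servo_tool", "kwargs": {"plan": [[1,0,0.1,5,0,0,0.5],[1,0,0.1,8,0,0,0.5],[1,0,0.1,9.5,0,0,0.5],[1,0,0.1,10.5,0,0,0.5],[1,0,0.1,11.3,0,0,0.5],[1,0,0.1,11.3,0,0,0.5],[1,0,0.1,11.3,0,0,0.5]]}}

```text
clock: 15.05
position: [0.6406, -0.0376, 0.0346]
tool_rot: [-3.141, -0.001, -0.115]
force: [0.9, 0.3, -3.6]
grip_width: 0.0285
finger_force: 61.1
```

Request:
{"fn": "servo_tool", "kwargs": {"plan": [[4.2,0,0,0,0,0,0],[4.2,0,0,0,0,0,0],[4.2,0,0,0,0,0,0],[4.2,0,0,-5,0,0,0],[4.2,0,0,-10,0,0,0],[4.2,0,0,-15,0,0,0],[4.2,0,0,-15,0,0,0]]}}

```text
clock: 15.75
position: [0.6432, -0.0377, 0.191]
tool_rot: [-3.14, -0.01, -0.116]
force: [-0.2, -0.7, -0.3]
grip_width: 0.0422
finger_force: 0.0
```

```bash
python3 - <<'E'
from h import *
s=bot.observe();print(s["position"],s["qpos"].round(2))
f=shot("top")
for b in bars(f,.015):
    if 100<b[0][1]<220 and 180<b[0][0]<370:print(*b)
m=f["frame"][190:220,180:215];print(rel([.455,.219,.19],.04))
cv2.imwrite("pics/t8.png",cv2.resize(f["frame"][95:235,170:375],None,fx=3.8,fy=3.8,interpolation=2))
E
```

```text
[ 0.64324536 -0.03766703  0.19097001] [ 0.08  0.56 -0.17  1.56  0.1   1.02 -1.81]
[240. 207.] 437 66 139 30 18.2
[356. 202.] 450 -322 137 30 0.8
[195. 203.] 450 218 149 45 2.6
[335. 157.] 601 -250 130 77 83.9
[333. 139.] 663 -250 144 18 82.9
[193. 147.] 642 225 135 20 0.5
[213. 145.] 641 156 148 103 3.4
[229. 107.] 779 97 100 32 89.4
(array([-21.51, -23.34,  -0.37]), array([-0. , -0.4, -8.9]))
```

View pics/t8.png

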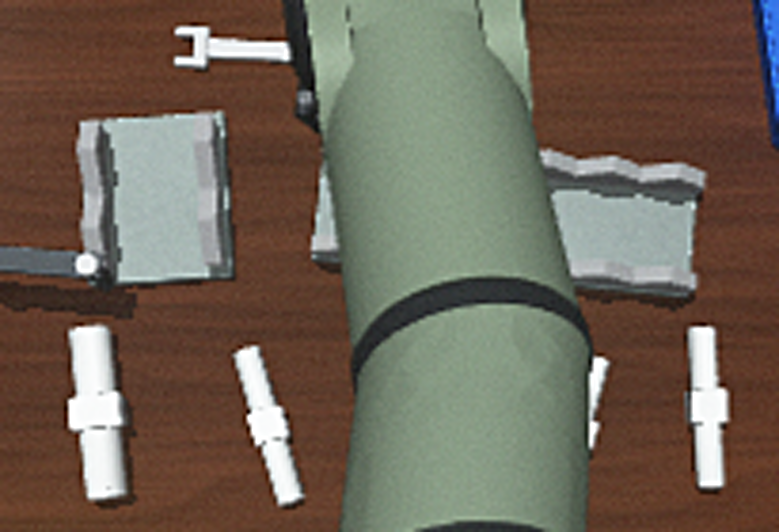

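Request:
{"fn": "servo_tool", "kwargs": {"plan": [[6.5,-10,-11,0,0,0,-4],[6.5,-22,-23.4,0,0,0,-8.9],[6.5,-22,-23.4,0,0,0,-8.9],[6.5,-22,-23.4,0,0,0,-8.9],[6.5,-22,-23.4,0,0,0,-8.9],[6.5,-22,-23.4,0,0,0,-8.9],[6.5,-22,-23.4,0,0,0,-8.9],[6.5,-22,-23.4,0,0,0,-8.9],[6.5,-22,-23.4,0,0,0,-8.9]]}}

```text
clock: 16.7
position: [0.4483, 0.2199, 0.1832]
tool_rot: [3.141, 0.0, 0.041]
force: [-0.0, -1.3, 0.0]
grip_width: 0.0649
finger_force: 0.0
```

```bash
python3 - <<'E'
from h import *
f=shot("wrist");print(bot.observe()["position"],bot.observe()["tool_rot"])
m=(f["frame"].min(2)>130).astype(np.uint8)
for c in cv2.findContours(m,cv2.RETR_EXTERNAL,cv2.CHAIN_APPROX_NONE)[0]:
    if cv2.contourArea(c)>300:print(cv2.boundingRect(c))
print(proj(f,[[.45,.218,.022],[.45,.218,.044],[.525,.221,.022],[.525,.221,.04],[.47,.24,.044],[.47,.196,.044]]).round(0).tolist())
# bar rows above collar: centre column per row
for r in range(20,260,20):
    c=np.where(m[r,150:370])[0]
    if len(c):print(r,c.min()+150,c.max()+150)
print(rel([.45,.218,.006],.045))
cv2.imwrite("pics/w9.png",f["frame"])
E
```

```text
[0.44870573 0.21936134 0.18325246] [3.14100757e+00 4.29333126e-04 3.94072841e-02]
(0, 172, 49, 96)
(473, 123, 39, 119)
(375, 119, 38, 120)
(243, 95, 44, 139)
(461, 0, 51, 34)
(373, 0, 32, 43)
(286, 0, 80, 55)
(265, 0, 25, 48)
[[261.0, 165.0], [262.0, 170.0], [261.0, 95.0], [262.0, 95.0], [241.0, 150.0], [284.0, 152.0]]
20 275 363
40 266 362
100 244 276
120 245 277
140 247 278
160 243 285
180 245 286
200 254 281
220 256 280
(array([ 0.13,  0.13, 17.73]), array([ 0. ,  0. , -0.3]))
```

Request:
{"fn": "servo_tool", "kwargs": {"plan": [[6.5,0.1,0.3,5,0,0,-2],[6.5,0.1,0.3,10,0,0,-2],[6.5,0.1,0.3,14,0,0,-2],[6.5,0.1,0.3,16,0,0,-2],[6.5,0.1,0.3,17.7,0,0,-2],[6.5,0.1,0.3,17.7,0,0,-2],[6.5,0.1,0.3,17.7,0,0,-2]]}}

```text
clock: 17.45
position: [0.4499, 0.2165, 0.0067]
tool_rot: [3.141, 0.0, 0.074]
force: [0.6, 0.2, -0.0]
grip_width: 0.0649
finger_force: 0.0
```

Request:
{"fn": "servo_tool", "kwargs": {"plan": [[6.5,0,0,0.3,0,0,0],[6.5,0,0,0.6,0,0,0],[6.5,0,0,0.6,0,0,0]]}}

```text
clock: 17.75
position: [0.4498, 0.2172, 0.0008]
tool_rot: [-3.141, -0.001, 0.075]
force: [-0.2, -0.2, 0.1]
grip_width: 0.0652
finger_force: 0.0
```

Request:
{"fn": "servo_tool", "kwargs": {"plan": [[6.5,0,0,0.4,0,0,0],[1,0,0,0.4,0,0,0],[1,0,0,0.4,0,0,0],[1,0,0,0.4,0,0,0],[1,0,0,0.4,0,0,0]], "force": 80}}

```text
clock: 18.25
position: [0.4495, 0.2167, -0.003]
tool_rot: [3.141, 0.0, 0.075]
force: [-1.8, -4.6, 12.2]
grip_width: 0.0422
finger_force: 80.8
```

Request:
{"fn": "servo_tool", "kwargs": {"plan": [[1,0,0,-2,0,0,0],[1,0,0,-6,0,0,0],[1,0,0,-11,0,0,0],[1,0,0,-16,0,0,0],[1,3,1,-16,0,0,-8],[1,6,2,-16,0,0,-16],[1,9,3,-16,0,0,-24],[1,12,4,-16,0,0,-32],[1,15,5,-16,0,0,-40],[1,18.7,6.7,-16,0,0,-48]]}}

```text
clock: 19.25
position: [0.6411, 0.1647, 0.1561]
tool_rot: [-3.14, 0.001, 0.92]
force: [0.7, 1.9, -6.5]
grip_width: 0.042
finger_force: 85.4
```

```bash
python3 - <<'E'
from h import *
s=bot.observe();print(s["position"],s["grip_width"],s["finger_force"],s["force"])
print(rel([.641,.1635,.15],1.63))
E
```

```text
[0.64105152 0.16470516 0.15609699] 0.04195569107781281 85.40266513824463 [ 0.6546001   1.94443911 -6.48446237]
(array([-0.1 ,  0.07,  0.61]), array([ -0.1,   0. , -40.7]))
```

Request:
{"fn": "servo_tool", "kwargs": {"plan": [[1,-0.1,0,0.5,0,0,-8.5],[1,-0.1,0,0.5,0,0,-17],[1,-0.1,0,0.5,0,0,-25.5],[1,-0.1,0,0.5,0,0,-34],[1,-0.1,0,0.5,0,0,-40.7],[1,-0.1,0,0.5,0,0,-40.7],[1,-0.1,0,0.5,0,0,-40.7]]}}

```text
clock: 19.95
position: [0.6401, 0.1633, 0.1511]
tool_rot: [-3.141, 0.0, 1.619]
force: [-0.0, 0.2, -7.6]
grip_width: 0.0422
finger_force: 85.7
```

```bash
python3 - <<'E'
from h import *
f=shot("wrist");s=bot.observe();print(s["position"],s["tool_rot"],s["grip_width"],rel([.641,.1635,.043],1.63))
m=(f["frame"].min(2)>150)
for r in range(20,380,20):
    c=np.where(m[r,200:320])[0]
    if len(c):print(r,c.min()+200,c.max()+200)
p=s["position"];ax=np.array([np.cos(1.63),np.sin(1.63),0])
print(proj(f,[p+[0,0,.025],p+[0,0,.025]+.075*ax,p+[0,0,.025]-.0*ax]).round(0).tolist())
cv2.imwrite("pics/w10.png",f["frame"])
E
```

```text
[0.64018999 0.16336882 0.15127866] [-3.14086997e+00  2.58149774e-04  1.61938734e+00] 0.04228609787926817 (array([1.000e-02, 9.000e-02, 1.083e+01]), array([-0. ,  0. , -0.6]))
100 223 295
120 200 319
140 200 319
160 200 319
180 200 319
200 225 319
220 227 307
240 249 308
260 216 305
280 217 303
300 213 292
320 206 299
340 246 280
[[260.0, 244.0], [258.0, 97.0], [260.0, 244.0]]
```

Request:
{"fn": "servo_tool", "kwargs": {"plan": [[1,0,0.1,4,0,0,-0.5],[1,0,0.1,7,0,0,-0.5],[1,0,0.1,9,0,0,-0.5],[1,0,0.1,10,0,0,-0.5],[1,0,0.1,10.7,0,0,-0.5],[1,0,0.1,10.7,0,0,-0.5],[1,0,0.1,10.7,0,0,-0.5]]}}

```text
clock: 20.7
position: [0.642, 0.1639, 0.0456]
tool_rot: [3.14, -0.0, 1.631]
force: [0.1, 0.8, -6.8]
grip_width: 0.042
finger_force: 85.5
```

Request:
{"fn": "servo_tool", "kwargs": {"plan": [[1,0,0,0.2,0,0,0],[1,0,0,0.4,0,0,0],[1,0,0,0.4,0,0,0]]}}

```text
clock: 21.0
position: [0.6419, 0.1637, 0.0413]
tool_rot: [3.141, -0.0, 1.631]
force: [-0.6, 0.1, -0.3]
grip_width: 0.0424
finger_force: 86.4
```

Request:
{"fn": "servo_tool", "kwargs": {"plan": [[6,0,0,0,0,0,0],[6,0,0,0,0,0,0],[6,0,0,0,0,0,0],[6,0,0,-5,0,0,0],[6,0,0,-10,0,0,0],[6,0,0,-14.5,0,0,0],[6,7,-2.5,-14.5,0,0,5],[6,15,-5.3,-14.5,0,0,9.8],[6,15,-5.3,-14.5,0,0,9.8],[6,15,-5.3,-14.5,0,0,9.8]]}}

```text
clock: 22.0
position: [0.5758, 0.3167, 0.1864]
tool_rot: [-3.141, -0.003, 1.468]
force: [-0.1, 0.0, -1.3]
grip_width: 0.0599
finger_force: 0.0
```

```bash
python3 - <<'E'
from h import *
f=shot("wrist");s=bot.observe();print(s["position"],s["tool_rot"])
g=shot("top")
for n,h,b in(("w",f,(180,60,340,230)),("t",g,(140,130,205,190))):
    x0,y0,x1,y1=b;m=(h["frame"][y0:y1,x0:x1].max(2)<(45 if n=="t" else 40)).astype(np.uint8)
    k,l,st,c=cv2.connectedComponentsWithStats(m)
    print(n,[((st[i]+[x0,y0,0,0,0]).tolist(),(c[i]+[x0,y0]).round(1)) for i in range(1,k) if st[i][4]>8])
print(proj(f,[[.579,.3137,.0955],[.579,.3137,.1315]]).round(0).tolist(),proj(g,[[.579,.3137,.1135],[.642,.1637,.0655],[.642,.1637,.0875]]).round(1).tolist())
for b in bars(g,.0655):
    if 100<b[0][1]<180 and 180<b[0][0]<370:print(*b)
o=np.hstack([f["frame"],cv2.resize(g["frame"][100:228,140:236],None,fx=3,fy=3,interpolation=2)]);cv2.imwrite("pics/w11.png",o)
E
```

```text
[0.57661871 0.31533835 0.18612713] [-3.14089926e+00 -2.16128673e-03  1.46717639e+00]
w [([253, 183, 19, 29, 293], array([260.4, 198.8])), ([267, 187, 5, 7, 17], array([268.9, 190.6]))]
t []
[[264.0, 187.0], [265.0, 200.0]] [[159.1, 160.3], [208.9, 143.2], [208.0, 141.8]]
[215. 160.] 590 148 87 60 -85.3
[300. 146.] 625 -144 326 138 84.1
[210. 137.] 662 165 152 80 -86.6
[239. 108.] 760 57 169 34 87.9
```

View pics/w11.png

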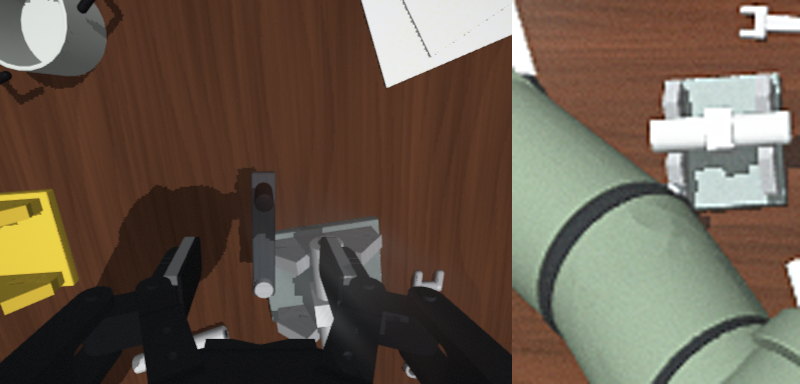

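The shaft lies centred in the V-block, with its collar at crop (718,130). The knob at (264,195) matches the prediction. I'll grip it and swing it back.

Request:
{"fn": "servo_tool", "kwargs": {"plan": [[6,-0.1,0.2,4,0,0,0],[6,-0.1,0.2,8,0,0,0],[6,-0.1,0.2,8.5,0,0,0],[1,-0.1,0.2,8.5,0,0,0],[1,-0.1,0.2,8.5,0,0,0],[1,-0.1,0.2,8.5,0,0,0],[1,-0.1,0.2,8.5,0,0,0],[1,-0.1,0.2,8.5,0,0,0]], "force": 20}}

```text
clock: 22.9
position: [0.5827, 0.3098, 0.1034]
tool_rot: [3.138, -0.002, 1.461]
force: [-1.4, -0.9, 17.2]
grip_width: 0.0099
finger_force: 8.5
```

```bash
python3 - <<'E'
from h import *
s=bot.observe();p0=s["position"][:2];print(s["position"],s["force"],s["grip_width"],s["finger_force"])
p=np.array([.570,.216]);v=p0-p;a0=np.arctan2(v[1],v[0]);r=np.hypot(*v);print(r,a0)
for a in np.radians([8,16,24,32,40,48,56,64,72,80,83]):
    print(round(np.degrees(a)),*rel([*(p+r*np.array([np.cos(a0-a),np.sin(a0-a)])),s["position"][2]],s["tool_rot"][2]-a))
E
```

```text
[0.5826569  0.30984505 0.1034166 ] [-1.39416631 -0.92947553 17.22716091] 0.009874526961931307 8.48963588476181
0.09469472778131845 1.4367350622726913
8 [-0.12  1.32  0.  ] [ 0.2 -0.2  8. ]
16 [-0.43  2.6   0.01] [ 0.2 -0.2 16. ]
24 [-0.91  3.83  0.01] [ 0.2 -0.2 24. ]
32 [-1.56  4.98  0.01] [ 0.2 -0.2 32. ]
40 [-2.36  6.03  0.02] [ 0.1 -0.2 40. ]
48 [-3.3   6.96  0.02] [ 0.1 -0.2 48. ]
56 [-4.36  7.75  0.02] [ 0.1 -0.2 56. ]
64 [-5.52  8.38  0.02] [ 0.1 -0.2 64. ]
72 [-6.76  8.85  0.01] [ 0.1 -0.2 72. ]
80 [-8.04  9.14  0.01] [ 0.1 -0.3 80. ]
83 [-8.54  9.2   0.01] [ 0.1 -0.3 83. ]
```

Request:
{"fn": "servo_tool", "kwargs": {"plan": [[6,0,0,-0.5,0,0,0],[6,0,0,-0.5,0,0,0],[6,0,0,-0.5,0,0,0],[6,0,0,-0.5,0,0,0]]}}

```text
clock: 23.3
position: [0.5813, 0.3088, 0.1056]
tool_rot: [-3.142, 0.0, 1.461]
force: [-0.0, 0.3, 0.1]
grip_width: 0.06
finger_force: 0.0
```

```bash
python3 - <<'E'
from h import *
s=bot.observe();print(s["position"],s["force"],s["grip_width"])
f=shot("wrist");h=f;x0,y0,x1,y1=(215,130,305,300);m=(h["frame"][y0:y1,x0:x1].max(2)<32).astype(np.uint8)
k,l,st,c=cv2.connectedComponentsWithStats(m)
print([((st[i]+[x0,y0,0,0,0]).tolist(),(c[i]+[x0,y0]).round(1)) for i in range(1,k) if st[i][4]>30])
print(proj(f,[[.579,.3137,.0955],[.579,.3137,.1315]]).round(0).tolist(),rel([.579,.3137,.09],1.46))
cv2.imwrite("pics/w12.png",cv2.resize(f["frame"][100:340,150:370],None,fx=2.5,fy=2.5))
E
```

```text
[0.58127348 0.30881978 0.10562726] [-0.02167613  0.33789198  0.10304034] 0.06002754745471895
[]
[[256.0, 212.0], [255.0, 237.0]] (array([ 0.46, -0.27,  1.55]), array([-0.,  0.,  0.]))
```

Request:
{"fn": "servo_tool", "kwargs": {"plan": [[6,0.4,-0.2,0.5,0,0,0],[6,0.4,-0.2,1,0,0,0],[6,0.4,-0.2,1.5,0,0,0],[6,0.4,-0.2,1.8,0,0,0],[6,0.4,-0.2,1.8,0,0,0]]}}

```text
clock: 23.85
position: [0.5795, 0.3129, 0.087]
tool_rot: [-3.141, 0.0, 1.461]
force: [-1.0, -0.1, -0.0]
grip_width: 0.0598
finger_force: 0.0
```

Request:
{"fn": "servo_tool", "kwargs": {"plan": [[1,0,0,0,0,0,0],[1,0,0,0,0,0,0],[1,0,0,0,0,0,0],[1,0,0,0,0,0,0]], "force": 20}}

```text
clock: 24.25
position: [0.5801, 0.3133, 0.0881]
tool_rot: [3.141, -0.001, 1.461]
force: [1.2, 0.5, 3.4]
grip_width: 0.015
finger_force: 20.9
```

```bash
python3 - <<'E'
from h import *
s=bot.observe();p0=s["position"][:2];print(s["position"],s["force"],s["grip_width"],s["finger_force"])
p=np.array([.570,.216]);v=p0-p;a0=np.arctan2(v[1],v[0]);r=np.hypot(*v);print(r,a0)
for a in np.radians([8,16,24,32,40,48,56,64,72,80,83]):
    print(round(np.degrees(a)),*rel([*(p+r*np.array([np.cos(a0-a),np.sin(a0-a)])),s["position"][2]],s["tool_rot"][2]-a))
E
```

```text
[0.58009494 0.31326011 0.08808782] [1.23262431 0.51519934 3.38366966] 0.015009965127877334 20.883942246437073
0.09778259520363196 1.4673734633165407
8 [-0.09  1.36  0.  ] [ 0. -0.  8.]
16 [-0.36  2.7   0.  ] [ 0. -0. 16.]
24 [-0.82  3.98  0.  ] [ 0. -0. 24.]
32 [-1.45  5.19  0.  ] [ 0. -0. 32.]
40 [-2.24  6.3   0.  ] [ 0. -0. 40.]
48 [-3.19  7.29  0.  ] [ 0. -0. 48.]
56 [-4.26  8.14  0.  ] [ 0.  -0.1 56. ]
64 [-5.43  8.83  0.  ] [ 0.  -0.1 64. ]
72 [-6.69  9.35  0.  ] [ 0.  -0.1 72. ]
80 [-8.01  9.68  0.  ] [ 0.  -0.1 80. ]
83 [-8.52  9.76  0.  ] [ 0.  -0.1 83. ]
```

Request:
{"fn": "servo_tool", "kwargs": {"plan": [[1,-0.1,1.4,0,0,0,8],[1,-0.4,2.7,0,0,0,16],[1,-0.8,4,0,0,0,24],[1,-1.5,5.2,0,0,0,32],[1,-2.2,6.3,0,0,0,40],[1,-3.2,7.3,0,0,0,48],[1,-4.3,8.1,0,0,0,56],[1,-5.4,8.8,0,0,0,64],[1,-6.7,9.4,0,0,0,72],[1,-8,9.7,0,0,0,80]]}}

```text
clock: 25.25
position: [0.6692, 0.2228, 0.0882]
tool_rot: [-3.141, -0.004, 0.059]
force: [11.0, 1.5, -3.9]
grip_width: 0.0148
finger_force: 20.4
```

```bash
python3 - <<'E'
from h import *
s=bot.observe();p0=s["position"][:2];print(s["position"],s["force"],s["grip_width"],s["finger_force"])
p=np.array([.570,.216])
for a in (.12,.06,.03):
    print(a,*rel([*(p+.099*np.array([np.cos(a),np.sin(a)])),s["position"][2]],a))
E
```

```text
[0.66924845 0.22279936 0.08821871] [11.00214702  1.5429567  -3.87116489] 0.014794900870021745 20.356342792510986
0.12 [-0.07 -0.51  0.  ] [-0.1 -0.2 -3.5]
0.06 [-0.05  0.08 -0.  ] [-0.1 -0.2 -0.1]
0.03 [-0.05  0.38 -0.  ] [-0.1 -0.2  1.6]
```

Request:
{"fn": "servo_tool", "kwargs": {"plan": [[1,0,0.3,0,0,0,0],[1,0,0.3,0,0,0,0],[5,0,0,0,0,0,0],[5,0,0,0,0,0,0],[5,0,0,-5,0,0,0],[5,0,0,-10,0,0,0],[5,-4,3,-10,0,0,0],[5,-10,6,-10,0,0,-5],[5,-17,10,-10,0,0,-10],[5,-24,14.2,-10,0,0,-14.8]]}}

```text
clock: 26.25
position: [0.5005, 0.1093, 0.1875]
tool_rot: [3.141, 0.0, 0.327]
force: [2.1, 0.0, 1.5]
grip_width: 0.0501
finger_force: 0.0
```

Request:
{"fn": "servo_tool", "kwargs": {"plan": [[5,0,0,0,0,0,0],[5,0,0,0,0,0,0],[5,0,0,0,0,0,0]]}}

```text
clock: 26.55
position: [0.5035, 0.1108, 0.1879]
tool_rot: [-3.141, -0.001, 0.323]
force: [-0.2, -0.4, 0.5]
grip_width: 0.0502
finger_force: 0.0
```

```bash
cat >>h.py <<'E'
def knob(g):
    m=(g["frame"][120:175,150:205].max(2)<50).astype(np.uint8);k,l,st,c=cv2.connectedComponentsWithStats(m)
    return [(c[i]+[150,120]).round(1).tolist() for i in range(1,k) if st[i][4]>8]
def look(p,yaw):
    "wrist view: white rows of the spindle near p, against the predicted axis"
    f=shot("wrist");s=bot.observe();m=(f["frame"].min(2)>110)
    print("tcp",s["position"].round(4),s["tool_rot"].round(3))
    u=np.array([np.cos(yaw),np.sin(yaw),0]);p=np.r_[p,.015]
    q=proj(f,[p,p+.06*u,p+.03*u,p-.03*u]).round(1);print("pred centre, +60,+30,-30:",q.tolist())
    for x,r in q:
        r=int(round(r));x=int(x)
        c=np.where(m[r,x-45:x+45])[0];print(r,(c.min()+x-45,c.max()+x-45) if len(c) else None)
    rr=np.where(m[:,int(q[1][0])])[0];c=f["frame"]
    lab=cv2.connectedComponentsWithStats(m.astype(np.uint8))
    i=lab[1][int(q[1][1]),int(q[1][0])];print("blob",lab[2][i] if i else None)
    return f
E
python3 - <<'E'
from h import *
g=shot("top");print("knob",knob(g))
for b in bars(g,.015):
    if 185<b[0][1]<225 and 180<b[0][0]<370:print(*b)
f=look([.437,.066],.318);cv2.imwrite("pics/w13.png",f["frame"])
E
```

```text
knob [[191.2, 134.0], [171.8, 168.6]]
[321. 209.] 427 -206 140 31 -19.6
[275. 206.] 437 -51 139 30 13.4
[356. 202.] 450 -322 137 30 0.8
tcp [0.5034 0.111  0.1875] [-3.141 -0.     0.323]
pred centre, +60,+30,-30: [[277.4, 226.2], [278.5, 179.1], [277.9, 203.2], [276.9, 248.2]]
226 (np.int64(266), np.int64(290))
179 (np.int64(271), np.int64(290))
203 (np.int64(269), np.int64(288))
248 (np.int64(268), np.int64(285))
blob [ 266  170   26  111 2187]
```

```bash
python3 - <<'E'
from h import *
print(rel([.437,.066,-.014],.283))
E
```

```text
(array([-7.73,  2.16, 20.14]), array([-0. , -0. ,  2.3]))
```

Request:
{"fn": "servo_tool", "kwargs": {"plan": [[5,-4,1,3,0,0,2.3],[5,-7.7,2.2,6,0,0,2.3],[5,-7.7,2.2,10,0,0,2.3],[5,-7.7,2.2,14,0,0,2.3],[5,-7.7,2.2,17,0,0,2.3],[5,-7.7,2.2,19,0,0,2.3],[5,-7.7,2.2,20.1,0,0,2.3],[5,-7.7,2.2,20.1,0,0,2.3],[5,-7.7,2.2,20.1,0,0,2.3]]}}

```text
clock: 27.55
position: [0.4371, 0.0651, -0.0129]
tool_rot: [3.142, -0.0, 0.283]
force: [-0.1, 0.2, 0.5]
grip_width: 0.0497
finger_force: 0.0
```

Request:
{"fn": "servo_tool", "kwargs": {"plan": [[5,0,0,0.3,0,0,0],[5,0,0,0.6,0,0,0],[1,0,0,0.6,0,0,0],[1,0,0,0.6,0,0,0],[1,0,0,0.6,0,0,0],[1,0,0,0.6,0,0,0]], "force": 60}}

```text
clock: 28.15
position: [0.4369, 0.0649, -0.0189]
tool_rot: [3.142, -0.001, 0.282]
force: [-1.0, 0.7, 8.2]
grip_width: 0.0289
finger_force: 59.1
```

Request:
{"fn": "servo_tool", "kwargs": {"plan": [[1,0,0,-4,0,0,0],[1,0,0,-9,0,0,0],[1,0,0,-14,0,0,0],[1,0,0,-16,0,0,5],[1,4,6,-16,0,0,12],[1,7,10,-16,0,0,18],[1,10,15,-16,0,0,22.6],[1,13.9,20.5,-16,0,0,22.6],[1,13.9,20.5,-16,0,0,22.6],[1,13.9,20.5,-16,0,0,22.6]]}}

```text
clock: 29.15
position: [0.63, -0.0984, 0.1399]
tool_rot: [3.14, -0.001, -0.117]
force: [-3.4, 0.3, -3.1]
grip_width: 0.0286
finger_force: 60.6
```

```bash
python3 - <<'E'
from h import *
s=bot.observe();print(s["position"],s["grip_width"],s["finger_force"],s["force"])
print(rel([.6268,-.0928,.026],-.113))
f=shot("wrist");m=f["frame"].min(2)>150
for r in range(110,260,15):
    c=np.where(m[r,200:320])[0];print(r,c.min()+200 if len(c) else 0,c.max()+200 if len(c) else 0,end="; ")
cv2.imwrite("pics/w14.png",f["frame"])
E
```

```text
[ 0.63001412 -0.09837661  0.1399179 ] 0.0286014929073244 60.616300106048584 [-3.36292454  0.30805341 -3.11055209]
(array([-0.4 , -0.53, 11.39]), array([ 0.1, -0.1, -0.2]))
110 236 283; 125 216 319; 140 200 319; 155 216 319; 170 219 319; 185 221 319; 200 222 284; 215 236 283; 230 204 283; 245 200 292;
```

Request:
{"fn": "servo_tool", "kwargs": {"plan": [[1,-0.3,-0.5,3,0,0,0],[1,-0.3,-0.5,6,0,0,0],[1,-0.3,-0.5,8,0,0,0],[1,-0.3,-0.5,9.5,0,0,0],[1,-0.3,-0.5,10.5,0,0,0],[1,-0.3,-0.5,11.3,0,0,0],[1,-0.3,-0.5,11.3,0,0,0]]}}

```text
clock: 29.9
position: [0.6246, -0.0879, 0.0272]
tool_rot: [-3.142, 0.001, -0.112]
force: [-0.2, -0.1, -1.6]
grip_width: 0.0288
finger_force: 60.7
```

Request:
{"fn": "servo_tool", "kwargs": {"plan": [[1,0.1,0.4,-0.1,0,0,0],[1,0.1,0.5,0,0,0,0],[1,0.1,0.5,0.2,0,0,0],[4.2,0.1,0.5,0.2,0,0,0],[4.2,0.1,0.5,0.2,0,0,0],[4.2,0.1,0.5,0.2,0,0,0],[4.2,0.1,0.5,-5,0,0,0],[4.2,0.1,0.5,-10,0,0,0],[4.2,0.1,0.5,-15,0,0,0],[4.2,0.1,0.5,-17,0,0,0]]}}

```text
clock: 30.9
position: [0.6268, -0.0932, 0.2026]
tool_rot: [-3.142, -0.006, -0.112]
force: [0.0, 0.0, 0.6]
grip_width: 0.0418
finger_force: 0.0
```

```bash
python3 - <<'E'
from h import *
s=bot.observe();print(s["position"],s["grip_width"],rel([.50,-.045,.19],.234))
E
```

```text
[ 0.62681472 -0.09323764  0.20261375] 0.04184801002103169 (array([-13.15,  -3.38,   1.19]), array([  0.1,  -0.3, -19.8]))
```

Request:
{"fn": "servo_tool", "kwargs": {"plan": [[5,-6,-1.5,0.5,0,0,-8],[5,-13,-3.4,0.5,0,0,-16],[5,-13,-3.4,0.5,0,0,-19.8],[5,-13,-3.4,0.5,0,0,-19.8],[5,-13,-3.4,0.5,0,0,-19.8],[5,-13,-3.4,0.5,0,0,-19.8],[5,-13,-3.4,0.5,0,0,-19.8]]}}

```text
clock: 31.6
position: [0.5006, -0.045, 0.1925]
tool_rot: [-3.141, -0.0, 0.233]
force: [1.1, -0.3, 0.2]
grip_width: 0.0504
finger_force: 0.0
```

```bash
python3 - <<'E'
from h import *
f=look([.437,-.051],.22);cv2.imwrite("pics/w15.png",f["frame"]);print(rel([.437,-.051,-.014],.21))
g=shot("top");print("knob",knob(g))
for b in bars(g,.015):
    if 185<b[0][1]<225 and 180<b[0][0]<370:print(*b)
E
```

```text
tcp [ 0.5005 -0.0449  0.1924] [-3.141  0.     0.233]
pred centre, +60,+30,-30: [[252.6, 214.1], [252.9, 166.4], [252.7, 190.8], [252.5, 236.3]]
214 (np.int64(239), np.int64(263))
166 (np.int64(241), np.int64(261))
191 (np.int64(242), np.int64(261))
236 (np.int64(243), np.int64(260))
blob [ 238  157   27  112 2262]
(array([-6.31, -0.87, 20.64]), array([-0. ,  0. ,  1.3]))
knob [[191.2, 133.6], [197.0, 168.4]]
[324. 200.] 454 -215 84 26 -8.5
[356. 202.] 450 -321 137 28 0.8
```

Request:
{"fn": "servo_tool", "kwargs": {"plan": [[5,-3,-0.5,3,0,0,0.7],[5,-6.3,-1,6,0,0,0.7],[5,-6.3,-1,10,0,0,0.7],[5,-6.3,-1,14,0,0,0.7],[5,-6.3,-1,17,0,0,0.7],[5,-6.3,-1,19.5,0,0,0.7],[5,-6.3,-1,21.2,0,0,0.7],[5,-6.3,-1,21.2,0,0,0.7],[5,-6.3,-1,21.2,0,0,0.7]]}}

```text
clock: 32.6
position: [0.4364, -0.0496, -0.0192]
tool_rot: [-3.142, 0.001, 0.222]
force: [0.1, -0.4, 0.8]
grip_width: 0.0501
finger_force: 0.0
```

Request:
{"fn": "servo_tool", "kwargs": {"plan": [[1,0,0,0,0,0,0],[1,0,0,0,0,0,0],[1,0,0,0,0,0,0],[1,0,0,0,0,0,0]]}}

```text
clock: 33.0
position: [0.4371, -0.0497, -0.0182]
tool_rot: [3.141, -0.002, 0.221]
force: [-2.3, 1.2, 10.2]
grip_width: 0.0287
finger_force: 58.7
```

Request:
{"fn": "servo_tool", "kwargs": {"plan": [[1,0,0,-4,0,0,0],[1,0,0,-9,0,0,0],[1,0,0,-14,0,0,0],[1,0,0,-16,0,0,5],[1,5,4,-16,0,0,12],[1,10,8,-16,0,0,19.1],[1,15.7,13.7,-16,0,0,19.1],[1,15.7,13.7,-16,0,0,19.1],[1,15.7,13.7,-16,0,0,19.1],[1,15.7,13.7,-16,0,0,19.1]]}}

```text
clock: 34.0
position: [0.62, -0.1497, 0.1406]
tool_rot: [-3.141, 0.0, -0.113]
force: [-1.4, 0.8, -2.1]
grip_width: 0.0285
finger_force: 61.3
```

```bash
python3 - <<'E'
from h import *
s=bot.observe();print(s["position"],s["grip_width"],s["finger_force"],s["force"])
print(rel([.6205,-.1484,.025],-.113))
f=shot("wrist");m=f["frame"].min(2)>150
for r in range(110,260,15):
    c=np.where(m[r,200:320])[0];print(r,c.min()+200 if len(c) else 0,c.max()+200 if len(c) else 0,end="; ")
E
```

```text
[ 0.61997302 -0.14965706  0.14056736] 0.028528914875577658 61.3104522228241 [-1.44584623  0.81133216 -2.13866132]
(array([ 0.04, -0.13, 11.56]), array([-0.,  0., -0.]))
110 237 282; 125 234 319; 140 205 319; 155 200 319; 170 200 319; 185 228 319; 200 224 283; 215 200 283; 230 200 282; 245 200 291;
```

Request:
{"fn": "servo_tool", "kwargs": {"plan": [[1,0,-0.1,3,0,0,0],[1,0,-0.1,6,0,0,0],[1,0,-0.1,8,0,0,0],[1,0,-0.1,9.5,0,0,0],[1,0,-0.1,10.5,0,0,0],[1,0,-0.1,11.4,0,0,0],[1,0,-0.1,11.4,0,0,0]]}}

```text
clock: 34.75
position: [0.6196, -0.1474, 0.0263]
tool_rot: [-3.141, 0.0, -0.112]
force: [-0.4, 0.3, -3.2]
grip_width: 0.0286
finger_force: 61.4
```

Request:
{"fn": "servo_tool", "kwargs": {"plan": [[1,0,0,0.3,0,0,0],[1,0,0,0.3,0,0,0],[4.2,0,0,0.3,0,0,0],[4.2,0,0,0.3,0,0,0],[4.2,0,0,0.3,0,0,0],[4.2,0,0,-5,0,0,0],[4.2,0,0,-10,0,0,0],[4.2,0,0,-15,0,0,0],[4.2,0,0,-17,0,0,0],[4.2,0,0,-17,0,0,0]]}}

```text
clock: 35.75
position: [0.6215, -0.1483, 0.2008]
tool_rot: [3.141, -0.006, -0.112]
force: [0.0, 0.1, -0.4]
grip_width: 0.0421
finger_force: 0.0
```

```bash
python3 - <<'E'
from h import *
s=bot.observe();print(s["position"],s["grip_width"],rel([.49,-.225,.19],-.33))
g=shot("top");print("knob",knob(g))
for b in bars(g,.015):
    if 185<b[0][1]<225 and 180<b[0][0]<370:print(*b)
E
```

```text
[ 0.62146659 -0.14832397  0.20075325] 0.04213759740227336 (array([-12.21,   9.09,   1.01]), array([-0. , -0.4, 12.5]))
knob [[190.6, 133.7], [197.0, 168.4]]
```

Request:
{"fn": "servo_tool", "kwargs": {"plan": [[5,-6,4,0.5,0,0,6],[5,-12.2,9,0.5,0,0,12.5],[5,-12.2,9,0.5,0,0,12.5],[5,-12.2,9,0.5,0,0,12.5],[5,-12.2,9,0.5,0,0,12.5],[5,-12.2,9,0.5,0,0,12.5],[5,-12.2,9,0.5,0,0,12.5]]}}

```text
clock: 36.5
position: [0.4891, -0.2228, 0.1911]
tool_rot: [-3.141, 0.001, -0.329]
force: [0.1, 1.1, -0.4]
grip_width: 0.0496
finger_force: 0.0
```

```bash
python3 - <<'E'
from h import *
f=look([.427,-.206],-.33);cv2.imwrite("pics/w16.png",f["frame"]);print(rel([.427,-.206,-.02],-.33))
for b in bars(f,.015,110,300):print(*b)
E
```

```text
tcp [ 0.4891 -0.2228  0.1911] [-3.141e+00  1.000e-03 -3.280e-01]
pred centre, +60,+30,-30: [[263.2, 215.3], [263.4, 167.5], [263.3, 192.0], [263.1, 237.5]]
215 (np.int64(248), np.int64(273))
168 (np.int64(249), np.int64(268))
192 (np.int64(250), np.int64(269))
238 (np.int64(253), np.int64(270))
blob [ 248  160   27  112 2291]
(array([-6.4 ,  0.42, 21.12]), array([-0. ,  0. ,  0.1]))
[261. 214.] 424 -202 148 32 -14.3
[381. 150.] 455 -361 145 37 5.8
[20. 98.] 649 11 159 58 -7.5
[237.  65.] 600 -231 173 85 83.5
[168.   7.] 671 -190 77 19 78.3
[124.  72.] 626 -113 149 62 -6.6
[68. 81.] 638 -58 163 74 -7.0
```

Request:
{"fn": "servo_tool", "kwargs": {"plan": [[5,-3,0,3,0,0,-2.2],[5,-6.4,0.1,6,0,0,-2.2],[5,-6.4,0.1,10,0,0,-2.2],[5,-6.4,0.1,14,0,0,-2.2],[5,-6.4,0.1,17,0,0,-2.2],[5,-6.4,0.1,19.5,0,0,-2.2],[5,-6.4,0.1,21,0,0,-2.2],[5,-6.4,0.1,21,0,0,-2.2],[5,-6.4,0.1,21,0,0,-2.2]]}}

```text
clock: 37.45
position: [0.4279, -0.2034, -0.0183]
tool_rot: [-3.141, 0.0, -0.291]
force: [-0.7, -1.1, -0.6]
grip_width: 0.0501
finger_force: 0.0
```

Request:
{"fn": "servo_tool", "kwargs": {"plan": [[1,0,0,0,0,0,0],[1,0,0,0,0,0,0],[1,0,0,0,0,0,0],[1,0,0,0,0,0,0]]}}

```text
clock: 37.85
position: [0.4284, -0.2039, -0.0172]
tool_rot: [3.142, -0.002, -0.291]
force: [-1.0, 2.1, 7.5]
grip_width: 0.0287
finger_force: 59.1
```

Request:
{"fn": "servo_tool", "kwargs": {"plan": [[1,0,0,-4,0,0,0],[1,0,0,-9,0,0,0],[1,0,0,-14,0,0,0],[1,0,0,-16,0,0,-5],[1,6,-2,-16,0,0,-10.2],[1,12,-4,-16,0,0,-10.2],[1,17.8,-5.3,-16,0,0,-10.2],[1,17.8,-5.3,-16,0,0,-10.2],[1,17.8,-5.3,-16,0,0,-10.2],[1,17.8,-5.3,-16,0,0,-10.2]]}}

```text
clock: 38.85
position: [0.6132, -0.204, 0.1416]
tool_rot: [-3.142, 0.0, -0.113]
force: [-0.3, -0.3, -2.8]
grip_width: 0.0288
finger_force: 61.1
```

```bash
python3 - <<'E'
from h import *
s=bot.observe();print(s["position"],s["grip_width"],s["finger_force"],s["force"])
print(rel([.6141,-.2041,.025],-.113))
f=shot("wrist");m=f["frame"].min(2)>150
for r in range(110,260,15):
    c=np.where(m[r,200:320])[0];print(r,c.min()+200 if len(c) else 0,c.max()+200 if len(c) else 0,end="; ")
E
```

```text
[ 0.61316873 -0.2040051   0.14162326] 0.02876016899760494 61.08523964881897 [-0.29255892 -0.27411095 -2.79597581]
(array([ 0.1 , -0.  , 11.66]), array([-0.,  0., -0.]))
110 0 0; 125 200 319; 140 200 312; 155 200 319; 170 200 319; 185 200 319; 200 200 283; 215 200 283; 230 200 282; 245 200 290;
```

```bash
python3 - <<'E'
from h import *
f=shot("wrist");s=bot.observe();m=f["frame"].min(2)
print(m[96:130:2,260],m[100,230:292:4],m[120,220:300:4],m[150,220:300:4])
ax=np.array([np.cos(-.113),np.sin(-.113),0]);p=s["position"]+[0,0,.0335]
print(proj(f,[p+.07*ax,p+.014*ax+[0,0,.015],p+.07*ax+[0,0,.012],p+.014*ax]).round(1).tolist())
print(m[195:290:3,260])
E
```

```text
[ 43  42  43  45  46  42  44  44  58 117 219 246 247 247 246 246 246] [48 47 45 45 44 44 44 43 43 43 44 43 42 43 43 41] [117 130 131 130 176 199 226 232 238 241 247 243 234 231 221 201 175 127
 127 127] [108 160 160 161 172 199 218 231 236 239 244 240 232 228 217 197 160  92
  89  88]
[[259.8, 110.1], [260.0, 241.9], [259.8, 111.5], [260.0, 227.8]]
[244 244 244 245 245 245 245 245 245 245 244 243 243 242 242 212 198 238
 238 145 145 149 150 146 144 145 145 149 150 149 147 147]
```

Request:
{"fn": "servo_tool", "kwargs": {"plan": [[1,0.1,0,3,0,0,0],[1,0.1,0,6,0,0,0],[1,0.1,0,8,0,0,0],[1,0.1,0,9.5,0,0,0],[1,0.1,0,10.5,0,0,0],[1,0.1,0,11.4,0,0,0],[1,0.1,0,11.6,0,0,0],[1,0.1,0,11.7,0,0,0]]}}

```text
clock: 39.75
position: [0.615, -0.2034, 0.0263]
tool_rot: [-3.141, -0.001, -0.113]
force: [-11.0, 9.0, 28.5]
grip_width: 0.0289
finger_force: 65.0
```

Request:
{"fn": "servo_tool", "kwargs": {"plan": [[1,0,0,0,0,0,0],[4.2,0,0,0,0,0,0],[4.2,0,0,0,0,0,0],[4.2,0,0,0,0,0,0],[4.2,0,0,-5,0,0,0],[4.2,0,0,-10,0,0,0],[4.2,0,0,-15,0,0,0],[4.2,0,0,-17,0,0,0],[4.2,0,0,-17,0,0,0],[4.2,0,0,-17,0,0,0]]}}

```text
clock: 40.75
position: [0.6142, -0.2045, 0.1946]
tool_rot: [3.141, -0.0, -0.114]
force: [-0.3, 0.1, -0.4]
grip_width: 0.0418
finger_force: 0.0
```

```bash
python3 - <<'E'
from h import *
s=bot.observe();print(s["position"],s["grip_width"],rel([.52,-.35,.19],0.05))
E
```

```text
[ 0.614216   -0.20448439  0.19459184] 0.04184339478654732 (array([-7.71, 15.53,  0.46]), array([ 0. , -0. , -9.4]))
```

Request:
{"fn": "servo_tool", "kwargs": {"plan": [[5,-4,8,0,0,0,-5],[5,-7.7,15.5,0.3,0,0,-9.4],[5,-7.7,15.5,0.3,0,0,-9.4],[5,-7.7,15.5,0.3,0,0,-9.4],[5,-7.7,15.5,0.3,0,0,-9.4],[5,-7.7,15.5,0.3,0,0,-9.4],[5,-7.7,15.5,0.3,0,0,-9.4],[5,-7.7,15.5,0.3,0,0,-9.4]]}}

```text
clock: 41.55
position: [0.5209, -0.3484, 0.1912]
tool_rot: [-3.141, 0.0, 0.052]
force: [0.2, 0.0, -0.0]
grip_width: 0.0501
finger_force: 0.0
```

```bash
python3 - <<'E'
from h import *
g=shot("top")
for b in bars(g,.015):
    if 185<b[0][1]<225 and 180<b[0][0]<390:print(*b)
f=look([.455,-.361],.05);pickle.dump(f,open("w17.pkl","wb"));cv2.imwrite("pics/w17.png",f["frame"])
for b in bars(f,.015,110,300):print(*b)
E
```

```text
[368. 199.] 457 -361 137 27 -1.9
tcp [ 0.5207 -0.3488  0.1915] [-3.141  0.     0.052]
pred centre, +60,+30,-30: [[267.1, 216.8], [267.5, 169.2], [267.3, 193.6], [266.9, 239.0]]
217 (np.int64(253), np.int64(278))
169 (np.int64(257), np.int64(277))
194 (np.int64(256), np.int64(276))
239 (np.int64(254), np.int64(273))
blob [ 252  158   27  113 2385]
[192. 258.] 394 -266 70 18 -15.3
[265. 213.] 454 -359 148 32 -1.1
[402.  53.] 646 -490 69 67 -72.8
[101.  61.] 608 -191 246 148 85.5
```

```bash
python3 -c "
from h import *
print(rel([.457,-.359,-.02],.01))"
```

```text
(array([-6.42,  0.7 , 21.15]), array([-0. ,  0. ,  2.4]))
```

Request:
{"fn": "servo_tool", "kwargs": {"plan": [[5,-3,0.3,3,0,0,2.4],[5,-6.4,0.7,6,0,0,2.4],[5,-6.4,0.7,10,0,0,2.4],[5,-6.4,0.7,14,0,0,2.4],[5,-6.4,0.7,17,0,0,2.4],[5,-6.4,0.7,19.5,0,0,2.4],[5,-6.4,0.7,21,0,0,2.4],[5,-6.4,0.7,21,0,0,2.4],[5,-6.4,0.7,21,0,0,2.4]]}}

```text
clock: 42.55
position: [0.4572, -0.3599, -0.0176]
tool_rot: [3.141, -0.0, 0.009]
force: [-0.1, -0.6, 0.7]
grip_width: 0.0498
finger_force: 0.0
```

Request:
{"fn": "servo_tool", "kwargs": {"plan": [[1,0,0,0,0,0,0],[1,0,0,0,0,0,0],[1,0,0,0,0,0,0],[1,0,0,0,0,0,0]]}}

```text
clock: 42.95
position: [0.4574, -0.3602, -0.0168]
tool_rot: [3.141, -0.002, 0.009]
force: [-1.4, 2.8, 10.5]
grip_width: 0.0286
finger_force: 59.6
```

Request:
{"fn": "servo_tool", "kwargs": {"plan": [[1,0,0,-4,0,0,0],[1,0,0,-9,0,0,0],[1,0,0,-14,0,0,0],[1,0,0,-16,0,0,3],[1,5,-3,-16,0,0,7],[1,10,-6,-16,0,0,7],[1,15.2,-9.9,-16,0,0,7],[1,15.2,-9.9,-16,0,0,7],[1,15.2,-9.9,-16,0,0,7],[1,15.2,-9.9,-16,0,0,7]]}}

```text
clock: 43.95
position: [0.608, -0.2591, 0.1421]
tool_rot: [3.141, -0.0, -0.112]
force: [-0.7, -0.7, -2.2]
grip_width: 0.0283
finger_force: 60.6
```

```bash
python3 - <<'E'
from h import *
s=bot.observe();print(s["position"],s["grip_width"],s["finger_force"],s["force"])
print(rel([.6078,-.2597,.027],-.113))
f=shot("wrist");m=f["frame"].min(2)
ax=np.array([np.cos(-.113),np.sin(-.113),0]);p=s["position"]+[0,0,.0325]
print(m[96:130:2,260],m[150,220:300:4],proj(f,[p+.07*ax]).round(1).tolist())
E
```

```text
[ 0.60796026 -0.25907623  0.14205776] 0.028335828062410223 60.576767921447754 [-0.67678394 -0.68585278 -2.16084244]
(array([-1.000e-02,  6.000e-02,  1.151e+01]), array([ 0., -0.,  0.]))
[ 43  44  43  42  42  43  44  77 148 247 248 247 248 247 247 247 247] [107 160 160 163 168 200 226 232 237 240 245 241 233 230 219 198 161  92
  91  88] [[259.5, 109.6]]
```

Request:
{"fn": "servo_tool", "kwargs": {"plan": [[1,0,0.1,3,0,0,0],[1,0,0.1,6,0,0,0],[1,0,0.1,8,0,0,0],[1,0,0.1,9.5,0,0,0],[1,0,0.1,10.5,0,0,0],[1,0,0.1,11.1,0,0,0],[1,0,0.1,11.4,0,0,0],[1,0,0.1,11.4,0,0,0]]}}

```text
clock: 44.8
position: [0.6081, -0.2603, 0.0284]
tool_rot: [-3.141, -0.001, -0.113]
force: [-0.5, 1.3, -1.5]
grip_width: 0.029
finger_force: 60.7
```

Request:
{"fn": "servo_tool", "kwargs": {"plan": [[4.2,0,0,0,0,0,0],[4.2,0,0,0,0,0,0],[4.2,0,0,0,0,0,0],[4.2,0,0,-5,0,0,0],[4.2,0,0,-10,0,0,0],[4.2,0,0,-15,0,0,0],[4.2,0,0,-20,0,0,0],[4.2,-10,10,-22,0,0,0],[4.2,-15,20,-22,0,0,0],[4.2,-18,30,-22,0,0,0]]}}

```text
clock: 45.8
position: [0.5067, -0.3712, 0.241]
tool_rot: [3.141, -0.001, -0.113]
force: [0.6, -0.1, -0.9]
grip_width: 0.042
finger_force: 0.0
```

```bash
python3 - <<'E'
from h import *
s=bot.observe();print(s["position"])
g=shot("top");h=shot("side");pickle.dump((g,h),open("end.pkl","wb"));print("knob",knob(g))
for b in bars(g,.057):
    if 100<b[0][1]<180 and 180<b[0][0]<370:print(*b)
a=cv2.resize(g["frame"][95:185,180:365],None,fx=4,fy=4,interpolation=2)[:330]
b=cv2.resize(h["frame"][150:262,160:300],None,fx=2.4,fy=2.4,interpolation=2)
o=np.zeros((600,740,3),np.uint8);o[:330]=a;o[331:600,:b.shape[1]]=b[:269];cv2.imwrite("pics/end.png",o)
E
```

```text
[ 0.50669871 -0.37118658  0.24104504]
knob [[190.8, 133.6], [197.0, 168.4]]
[216. 160.] 592 145 78 60 -85.3
[306. 149.] 621 -145 329 142 82.5
[214. 137.] 665 150 118 79 -86.6
[239. 108.] 763 58 170 32 86.8
```

View pics/end.png

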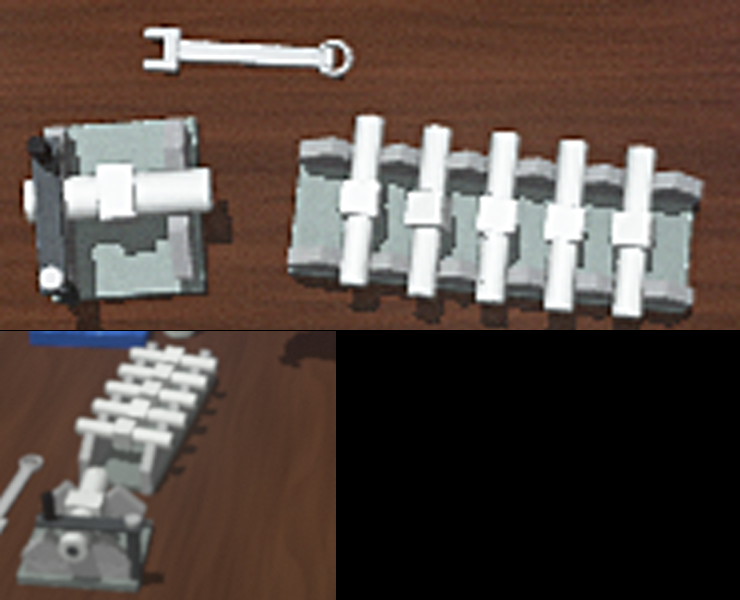

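The final view shows five spindles bridging both rails, with collars between them at (360,197) through (632,229). The thick shaft is in the V-block with the strap across it, knob at (38,150), and the spanner is untouched. I'll let the arm settle and hand in.

Request:
{"fn": "servo_tool", "kwargs": {"plan": [[4.2,0,0,0,0,0,0],[4.2,0,0,0,0,0,0],[4.2,0,0,0,0,0,0],[4.2,0,0,0,0,0,0],[4.2,0,0,0,0,0,0]]}}

```text
clock: 46.4
position: [0.5085, -0.3697, 0.2397]
tool_rot: [-3.141, 0.0, -0.113]
force: [0.6, -0.7, 0.3]
grip_width: 0.0419
finger_force: 0.0
```

```bash
python3 -c "
from workcell import bot
print(bot.job_done())"
```

```text
the job is handed in; nothing more can be done
None
```

I handed the job in at 46.4 s: in the final camera view the thick shaft sits in the V-block with the strap back over it and all five spindles lie across the rack, one to a groove; the hand-in returned no verdict.

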